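# Invert washed bottles onto the glassware dryer and start it

## Task

Put the washed square amber bottles up to dry: turn every one over and stand it mouth down on a free peg of the warm-air dryer, with its rim fully home on the rubber seat, and grip the thin glass gently, with no more than 40 N. With the bottles up and the heat sleeve turned to 5, press the green start button. Leave the beakers that are already drying and the other things on the bench alone.

Things in the scene. Friction and masses are not known exactly. Their poses are not given: they have to be found in the camera images.
- dryer: low white bench-top warm-air glassware dryer, fixed, 230 x 400 mm, deck 75 mm high; origin under its centre on the bench, x away from its front, y to the left, z up. Six upright steel air pegs, 20 mm thick, round tips at z 135 mm: a far row (pegs 0, 1, 2) and a near row (3, 4, 5) 100 mm apart, 95 mm between neighbours in a row. A dark control panel at the left (+y) end.
- seat0 (a point): peg 0 (far row, right, seen from the dryer's front): centre of the flat top of the black rubber seat (44 mm across, 83 mm above the bench) round its foot, on the peg's axis; the peg rises 52 mm above this point
- seat1 (a point): peg 1 (far row, middle, seen from the dryer's front): centre of the flat top of the black rubber seat (44 mm across, 83 mm above the bench) round its foot, on the peg's axis; the peg rises 52 mm above this point
- seat2 (a point): peg 2 (far row, left, seen from the dryer's front): centre of the flat top of the black rubber seat (44 mm across, 83 mm above the bench) round its foot, on the peg's axis; the peg rises 52 mm above this point
- seat3 (a point): peg 3 (near row, right, seen from the dryer's front): centre of the flat top of the black rubber seat (44 mm across, 83 mm above the bench) round its foot, on the peg's axis; the peg rises 52 mm above this point
- seat4 (a point): peg 4 (near row, middle, seen from the dryer's front): centre of the flat top of the black rubber seat (44 mm across, 83 mm above the bench) round its foot, on the peg's axis; the peg rises 52 mm above this point
- seat5 (a point): peg 5 (near row, left, seen from the dryer's front): centre of the flat top of the black rubber seat (44 mm across, 83 mm above the bench) round its foot, on the peg's axis; the peg rises 52 mm above this point
- heat (a joint): heat setting, rad: black knurled sleeve with red pointer on the panel, upright axis. Clicks into numbers 0 to 6, printed white, value 0.5236 x number; grows clockwise seen from above: pointer to the dryer's +y at 0, +x (away) at 3, -y at 6. Ball detents hold each number (about 0.06 N m to turn) and draw the sleeve in when it is let go near one; stops just past 0 and 6.
- heat_grip (a point): where to grip the sleeve: on its axis, 22 mm above the deck (97 mm above the bench). The sleeve is 45 mm in diameter, its top 36 mm above the deck; 30 mm or more free all round
- start (a joint): travel of the round green start button (26 mm across) on the dryer's panel, m: 0 released, 0.006 fully down; goes down at about 5 N, springs back when let go; pressed counts from 0.004
- start_top (a point): centre of the button's top face, 22 mm above the deck when released (it moves with the button); press straight down
- mat: grey-blue ribbed draining mat, fixed flat on the bench, 220 x 390 x 5 mm; origin under its centre
- bottle1: washed amber glass bottle, open, lying on the mat, mouth within 20 degrees of +x; absent in some runs (None from the start). 46 x 46 mm square for 88 mm from the closed end, then a round neck 36 mm across (38 at the lip), 26 mm long, 28 mm bore; walls 3.5 mm, 0.12 kg. Origin on the long axis, 42 mm from the closed end, 72 mm from the rim; x along it to the mouth, y and z square to the flat sides.
- bottle2: washed amber glass bottle, open, lying on the mat, mouth within 20 degrees of +x; absent in some runs (None from the start). 46 x 46 mm square for 88 mm from the closed end, then a round neck 36 mm across (38 at the lip), 26 mm long, 28 mm bore; walls 3.5 mm, 0.12 kg. Origin on the long axis, 42 mm from the closed end, 72 mm from the rim; x along it to the mouth, y and z square to the flat sides.
- bottle3: washed amber glass bottle, open, lying on the mat, mouth within 20 degrees of +x; absent in some runs (None from the start). 46 x 46 mm square for 88 mm from the closed end, then a round neck 36 mm across (38 at the lip), 26 mm long, 28 mm bore; walls 3.5 mm, 0.12 kg. Origin on the long axis, 42 mm from the closed end, 72 mm from the rim; x along it to the mouth, y and z square to the flat sides.
- bottle4: washed amber glass bottle, open, lying on the mat, mouth within 20 degrees of +x; absent in some runs (None from the start). 46 x 46 mm square for 88 mm from the closed end, then a round neck 36 mm across (38 at the lip), 26 mm long, 28 mm bore; walls 3.5 mm, 0.12 kg. Origin on the long axis, 42 mm from the closed end, 72 mm from the rim; x along it to the mouth, y and z square to the flat sides.
- beaker1: small clear beaker already drying upside down on peg 0 (45 mm across, 62 mm high, top 145 mm above the bench); absent in some runs (None: peg 0 is then free). Origin at the centre of its rim, on the seat; leave alone
- beaker2: small clear beaker already drying upside down on peg 2 (45 mm across, 62 mm high, top 145 mm above the bench); absent in some runs (None: peg 2 is then free). Origin at the centre of its rim, on the seat; leave alone
- beaker3: small clear beaker already drying upside down on peg 4 (45 mm across, 62 mm high, top 145 mm above the bench); absent in some runs (None: peg 4 is then free). Origin at the centre of its rim, on the seat; leave alone
- tube_rack: pink 96-place tube rack 80 x 125 x 45 mm on the bench beyond the work, origin under its centre; leave alone
- tip_box: blue pipette-tip box with clear lid 86 x 121 x 80 mm on the bench beyond the work, origin under its centre; leave alone
- wash_bottle: white squeeze bottle with red spout, 62 mm across, 190 mm high, origin under its centre; leave alone
- brush: bottle brush lying beyond the mat along y, 240 mm long, 29 mm thick; origin near its middle at bench height; leave alone
- cap_tray: white tray 90 x 140 x 25 mm with the bottles' black caps, origin under its centre; leave alone
Things that resemble listed ones, but are neither listed nor needed, are in the scene too. Leave any purple look-alike of the bottle3 alone. Leave any turquoise look-alike of the bottle1 alone.

How it is judged:
On the way, in this order (a step that is already met when the one before it is completed fails the run):
1. every bottle stands mouth down on a peg, rim home on its seat, and the heat sleeve is at 5 ((horizontal distance between bottle1 and seat0 below 0.01 m or horizontal distance between bottle1 and seat1 below 0.01 m or horizontal distance between bottle1 and seat2 below 0.01 m or horizontal distance between bottle1 and seat3 below 0.01 m or horizontal distance between bottle1 and seat4 below 0.01 m or horizontal distance between bottle1 and seat5 below 0.01 m) and z of each of bottle1, bottle2, bottle3, bottle4 in the frame of dryer below 0.159 m and angle between each of bottle1, bottle2, bottle3, bottle4's own x axis and vertical above 3 rad and linear speed of each of bottle1, bottle2, bottle3, bottle4 below 0.05 m/s and (horizontal distance between bottle2 and seat0 below 0.01 m or horizontal distance between bottle2 and seat1 below 0.01 m or horizontal distance between bottle2 and seat2 below 0.01 m or horizontal distance between bottle2 and seat3 below 0.01 m or horizontal distance between bottle2 and seat4 below 0.01 m or horizontal distance between bottle2 and seat5 below 0.01 m) and (horizontal distance between bottle3 and seat0 below 0.01 m or horizontal distance between bottle3 and seat1 below 0.01 m or horizontal distance between bottle3 and seat2 below 0.01 m or horizontal distance between bottle3 and seat3 below 0.01 m or horizontal distance between bottle3 and seat4 below 0.01 m or horizontal distance between bottle3 and seat5 below 0.01 m) and (horizontal distance between bottle4 and seat0 below 0.01 m or horizontal distance between bottle4 and seat1 below 0.01 m or horizontal distance between bottle4 and seat2 below 0.01 m or horizontal distance between bottle4 and seat3 below 0.01 m or horizontal distance between bottle4 and seat4 below 0.01 m or horizontal distance between bottle4 and seat5 below 0.01 m) and value of joint heat between 2.488 and 2.748 rad), for 0.3 s.
2. the start button is pressed (value of joint start above 0.004 m and value of joint heat between 2.488 and 2.748 rad), for 0.05 s.
At the end, for the whole second after the job is handed in: every bottle present is upside down on one of the six pegs (long axis within 8 degrees of vertical, its axis within 10 mm of the peg's and its rim within 4 mm of the seat's top), at rest; the heat sleeve stands at 5 (2.618 rad, within 0.13); the start button was pressed after that and is released (all of step 1 and value of joint start below 0.002 m); the robot touches nothing.
It fails at once if a bottle is squeezed clearly harder than 40 N (over 110 N by the two fingers together, 55 N each) (contact force between the fingers and bottle1 above 110 N or contact force between the fingers and bottle2 above 110 N or contact force between the fingers and bottle3 above 110 N or contact force between the fingers and bottle4 above 110 N).
It fails at once if a beaker that is already drying is shifted by more than 15 mm (distance of any of beaker1, beaker2, beaker3 from where it was at the start of the episode above 0.015 m).
It fails at once if another thing on the bench is shifted by more than 40 mm (distance of any of tube_rack, tip_box, wash_bottle, brush, cap_tray from where it was at the start of the episode above 0.04 m).
Of bottle1, bottle2, bottle3, bottle4 only 2 to 4 are there at a start; the rules pass over those that are not, and their reading is None.
Of beaker1, beaker2, beaker3 only 1 to 2 are there at a start; the rules pass over those that are not, and their reading is None.
At some moment in a run one of bottle1, bottle2, bottle3, bottle4 may be knocked a few centimetres aside while the robot is not near it.
Once in a run the grip may slacken for a moment while it holds something.
It also fails if it takes over 210 s, if anything falls off the work surface, if the arm or the gripper's body presses on something with over 40 N, if the wrist force passes 120 N, or if a joint passes its speed limit or range.

## Robot

A 7-joint arm with a two-finger parallel gripper is mounted at the origin on the work surface. World frame = base frame: x ahead of the robot, y to its left, z up, the work surface at z = 0. Lengths are in m, angles in rad, forces in N, time in s.
With the tool pointing down it reaches from about 0.35 to 0.9 m from the base axis. Payload 8.1 kg.
Tool frame: the origin (TCP) lies midway between the tips of the shut fingers; the grasp point (between the pads) lies 19 mm behind it; z points along the fingers, y is the line along which they close (so a half turn about z gives the same grasp; the last joint's range is limited). The gripper opens to 92 mm and grips with 3 to 60 N. Pads are 19 mm wide; open, the fingers measure 130 mm over their backs; the gripper's body (75 mm by 190 mm) begins 47 mm behind the grasp point.
Start: joints at [1.007, 0.434, 0.025, 1.573, -0.012, 1.134, -0.075], TCP at [0.278, -0.56, 0.227] pointing down, gripper open.
Joint ranges: [-2.62, 2.62], [-0.44, 2.09], [-1.27, 1.32], [0.08, 2.57], [-1.32, 4.46], [0.12, 2], [-2.74, 2.74]. Speed limits (rad/s): [2.22, 2.22, 3.01, 3.01, 3.14, 3.14, 3.14].

## Interface

Orientations are given as a rotation vector (axis times angle).
In Python, from cell import observe, cams, job gives the robot as it stands. The module is installed in compiled form; this text tells all that it offers.
- The arm moves only by the tool step_arm, never from a script. Its argument "steps" is a list of rows, each a list of 6 numbers: the shift along the world's x, y, z in mm, then the turn, a rotation vector about the world's x, y, z in rad. In form: [[dx, dy, dz, rx, ry, rz], ...]. A call has 1 to 20 rows; each row shifts and turns the commanded pose from where the row before left it; what a row does not reach is not made up. A row lasts 1/12 s, in which the tool goes at most 41.7 mm and 7.16 degrees, less where a joint would pass 70% of its speed; a pose out of reach is approached as far as the arm can. A call with a gripper value outside its range is refused whole. "gripper" is the opening, from 0 (shut) to 1 (fully open), set as the call begins (left out, the last holds). The fingers move at their own pace and stop on an object; "force" is the grip in N (left out, the last holds). Time passes only in rows, so rows that do not move let the fingers close. It gives the time, the measured TCP pose, the force, the opening and the grip force at its end, in the units of the state.
- observe(): the state, without advancing time (a new reading comes with each control period).
- cams.get_image(name): name is "scene" or "side" or "wrist"; returns the picture (400x640x3 uint8, red, green, blue); there is no depth.
- cams.get_calibration(name): a dict with "fov_y" (degrees; the focal length in pixels is half the picture's height over the tangent of half this angle, whatever the lens; pixels are square), "cx", "cy" (the principal point, pixels), "world_to_cam" (4x4, takes a point from world to camera coordinates). Camera axes: x right, y up, looking along -z (the intrinsics and any distortion apply to the point x, -y, -z); pixel columns grow to the right and rows downward; lengths in m; the calibration is good to about 2 mm. A picture is of the moment at which its call begins: read the wrist's pose just before it. get_calibration takes no time and is no camera call; for the wrist camera it gives the pose at the moment of the call.
- job.sign_off(): hands the job in; it is judged then, once.
The state is a dict: "clock": time; "joints": joint angles; "dq": joint speeds; "joint_efforts": joint torques, N m; "position": TCP position; "ee_rot": TCP orientation; "force": force on the tool from outside, world axes, zero at the start; "ft_torque": the same for the moment, N m; "width": opening from 0.0 (shut) to 1.0 (fully open); "gripper_force": force on a finger pad.
Only numpy, scipy, OpenCV 4.12 (cv2) and the standard library are available. Lean on these libraries where they do the work, as an engineer would, in place of code of your own. Each camera call takes 0.05 s, during which the arm holds its last target. There are 200 camera calls.

## Working session

There is one attempt and no reset: what is moved stays moved. The work goes in short steps, Python scripts to look and compute and a tool call to move; the robot and the scene stay as the last step left them, time stands still between calls to the robot, and variables do not carry over. Pictures are saved under pics/ and viewed, at most 14 in all, crops included, and the job is handed in when it is done.

Besides the shell and the picture viewer there is one more tool, called as name([rows], argument=value, ...), one row to a line, values as JSON. step_arm: Moves the arm, as the interface text tells. Its arguments: {"type":"object","properties":{"steps":{"type":"array","items":{"type":"array","items":{"type":"number"}}},"gripper":{"type":"number"},"force":{"type":"number"}},"required":["steps"]}

```bash
mkdir -p pics; python3 - <<'E'
from cell import observe,cams
import cv2
s=observe();print({k:s[k] for k in('clock','position','ee_rot','width','force')})
for n in('scene','side','wrist'):
    im=cams.get_image(n);cv2.imwrite(f'pics/{n}0.png',im[:,:,::-1]);c=cams.get_calibration(n);print(n,c)
E
```

```text
{'clock': 0.0, 'position': array([ 0.27765796, -0.55935425,  0.22594637]), 'ee_rot': array([-3.05710812e+00, -7.17063364e-01,  7.65861434e-04]), 'width': 1.0010478038755688, 'force': array([0.75744708, 0.03375971, 0.21606921])}
scene {'fov_y': 48.152432580480784, 'cx': 314.4563344842149, 'cy': 193.3324637293271, 'world_to_cam': array([[-0.13000341,  0.99132456, -0.01935816,  0.13348589],
       [-0.73771583, -0.08366321,  0.66990733,  0.32686243],
       [ 0.66247602,  0.10137106,  0.74219232, -1.61921496],
       [ 0.        ,  0.        ,  0.        ,  1.        ]])}
side {'fov_y': 48.39183918076648, 'cx': 326.79765300535934, 'cy': 192.7056600338478, 'world_to_cam': array([[-0.8558095 , -0.51714643,  0.01223418,  0.41524869],
       [ 0.29967912, -0.4763748 ,  0.82659511, -0.23426154],
       [-0.42164266,  0.71107427,  0.56266406, -1.35432982],
       [ 0.        ,  0.        ,  0.        ,  1.        ]])}
wrist {'fov_y': 67.34598149446008, 'cx': 319.7310936461908, 'cy': 198.61729654312796, 'world_to_cam': array([[ 0.44508366, -0.8954865 , -0.00211231, -0.62302427],
       [ 0.85246913,  0.42442271, -0.3052241 ,  0.03879894],
       [ 0.27422058,  0.13404958,  0.95227821, -0.3925698 ],
       [ 0.        ,  0.        ,  0.        ,  1.        ]])}
```

View pics/scene0.png

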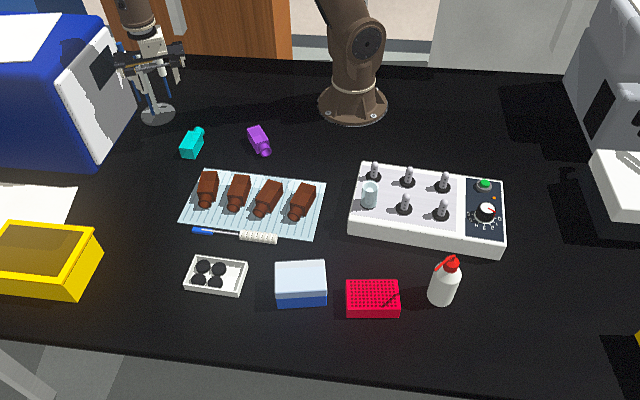

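View pics/side0.png

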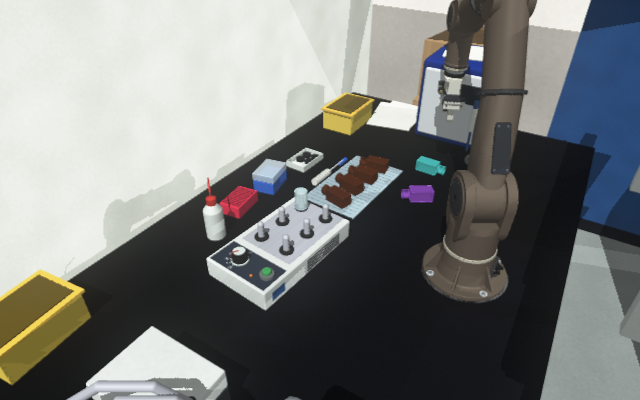

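The scene view shows four amber bottles on the mat, at about (207,188), (238,192), (268,198) and (302,202), with necks pointing down the image (+x). The beaker is on peg 0 (370,195), the heat sleeve is at (485,212) and the green button at (484,185). The purple and turquoise look-alikes lie nearer the robot.

```bash
cat > h.py <<'E'
import numpy as np,cv2
from scipy.spatial.transform import Rotation as R
def ray(c,uv):
    f=200/np.tan(np.radians(c['fov_y']/2));M=c['world_to_cam']
    d=np.array([(uv[0]-c['cx'])/f,-(uv[1]-c['cy'])/f,-1.]);Rm=M[:3,:3]
    return -Rm.T@M[:3,3],Rm.T@d
def at(c,uv,z):
    o,d=ray(c,uv);return o+d*(z-o[2])/d[2]
def proj(c,p):
    f=200/np.tan(np.radians(c['fov_y']/2));M=c['world_to_cam'];q=M[:3,:3]@np.asarray(p)+M[:3,3]
    return np.array([c['cx']+f*q[0]/-q[2],c['cy']-f*q[1]/-q[2]])
def tri(ps):
    A=0;b=0
    for c,uv in ps:
        o,d=ray(c,uv);d=d/np.linalg.norm(d);P=np.eye(3)-np.outer(d,d);A=A+P;b=b+P@o
    return np.linalg.solve(A,b)
E
python3 - <<'E'
from h import *
from cell import cams,observe
c=cams.get_calibration('scene')
for uv in[(207,188),(238,192),(268,198),(302,202)]:print('b',at(c,uv,.028).round(3))
for uv in[(374,163),(408,169),(444,173),(405,195),(442,201),(370,185)]:print('peg',at(c,uv,.135).round(3))
print('knob',at(c,(485,208),.111).round(3),'btn',at(c,(484,183),.097).round(3))
w=cams.get_calibration('wrist');M=w['world_to_cam'];o=-M[:3,:3].T@M[:3,3];s=observe()
T=R.from_rotvec(s['ee_rot']).as_matrix();print('cam in tool',T.T@(o-s['position']),'look',T.T@(-M[2,:3]),'up',T.T@M[1,:3])
im=cv2.imread('pics/scene0.png');cv2.imwrite('pics/c1.png',cv2.resize(im[150:265,170:510],None,fx=2.35,fy=2.35,interpolation=cv2.INTER_CUBIC))
E
```

```text
b [ 0.491 -0.387  0.028]
b [ 0.496 -0.293  0.028]
b [ 0.509 -0.201  0.028]
b [ 0.513 -0.102  0.028]
peg [0.444 0.089 0.135]
peg [0.457 0.18  0.135]
peg [0.462 0.275 0.135]
peg [0.552 0.172 0.135]
peg [0.562 0.264 0.135]
peg [0.527 0.082 0.135]
knob [0.552 0.375 0.111] btn [0.449 0.389 0.097]
cam in tool [ 0.0832003  -0.00101124 -0.15824233] look [-3.05094060e-01 -7.23324402e-04  9.52321947e-01] up [ 9.52322079e-01 -7.79217764e-04  3.05093511e-01]
```

View pics/c1.png

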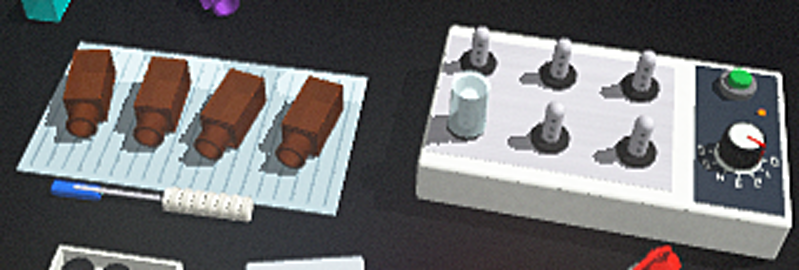

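step_arm([
  [10,15,6,0,0,0.1],
  [10,15,6,0,0,0.1],
  [10,15,6,0,0,0.1],
  [10,15,6,0,0,0.1],
  [10,15,6,0,0,0.1],
  [10,15,6,0,0,0.1],
  [10,15,6,0,0,0.1],
  [10,15,6,0,0,0.1],
  [10,15,6,0,0,0.1],
  [10,15,6,0,0,0.1],
  [10,15,6,0,0,0.1],
  [10,15,6,0,0,0.1],
  [10,15,6,0,0,0.1],
  [10,15,6,0,0,0.1],
  [10,15,6,0,0,0.1],
  [10,15,6,0,0,0.1],
  [10,15,6,0,0,0.1],
  [10,15,6,0,0,0.1],
  [10,15,6,0,0,0.1],
  [0,0,0,0,0,0],
])

```text
clock: 1.82
position: [0.4703, -0.2711, 0.3418]
ee_rot: [1.179, 2.91, 0.003]
force: [0.9, 0.7, 0.7]
width: 1.001
gripper_force: 0.0
```

```bash
cat > look.py <<'E'
import sys,pickle
from h import *
from cell import cams,observe
n=sys.argv[1];s=observe();c=cams.get_calibration('wrist');im=cams.get_image('wrist')
cv2.imwrite(f'pics/{n}.png',im[:,:,::-1]);pickle.dump(c,open(f'pics/{n}.pkl','wb'))
T=R.from_rotvec(s['ee_rot']).as_matrix()
print(round(s['clock'],2),'pos',s['position'].round(4),'ty',T[:,1].round(3),'tz',T[:,2].round(3),'j',np.round(s['joints'],3),'w',round(s['width'],3),'gf',round(float(s['gripper_force']),1))
E
python3 look.py w1
```

```text
1.82 pos [ 0.4703 -0.2711  0.3418] ty [0.696 0.718 0.003] tz [ 0.002  0.001 -1.   ] j [ 0.793  0.267 -0.475  1.559  0.122  1.343  1.106] w 1.001 gf 0.0
```

View pics/w1.png

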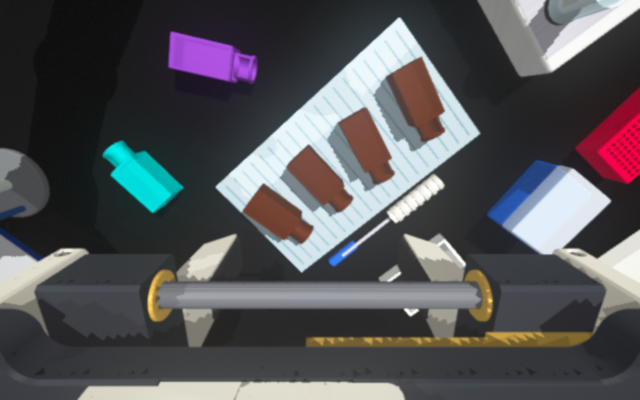

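The wrist view shows the four bottles on the mat at about (280,213), (320,178), (366,146) and (416,98). I measure them now, then move over the dryer.

```bash
cat > bot.py <<'E'
# bottle poses from an image: silhouette on the mid-height plane; axis from min-area box, mouth = narrow end
from h import *
def bottles(im,c,z=.028,amin=600):
    hsv=cv2.cvtColor(im,cv2.COLOR_BGR2HSV)
    m=cv2.inRange(hsv,(0,110,40),(14,255,190));m=cv2.morphologyEx(m,cv2.MORPH_OPEN,np.ones((3,3)))
    out=[]
    for k in cv2.findContours(m,cv2.RETR_EXTERNAL,cv2.CHAIN_APPROX_NONE)[0]:
        if cv2.contourArea(k)<amin:continue
        P=np.array([at(c,p[0],z)[:2] for p in k])
        (cx,cy),wh,a=cv2.minAreaRect((P*1e4).astype(np.float32));ct=np.array([cx,cy])/1e4;wh=np.array(wh)/1e4
        a=np.radians(a)+(0 if wh[0]>wh[1] else np.pi/2);d=np.array([np.cos(a),np.sin(a)]);d=d if d[0]>0 else -d
        q=(P-ct)@d;far=ct+d*q.max()
        out.append((ct,np.degrees(np.arctan2(d[1],d[0])),sorted(wh),ct-d*.015,cv2.contourArea(k)))
    return sorted(out,key=lambda o:o[0][1])
if __name__=='__main__':
    import sys,pickle
    n=sys.argv[1]
    for ct,a,wh,o,A in bottles(cv2.imread(f'pics/{n}.png'),pickle.load(open(f'pics/{n}.pkl','rb'))):
        print('centre',ct.round(4),'yaw',a.round(1),'size',np.round(wh,3),'origin',o.round(4),A)
E
python3 bot.py w1
python3 - <<'E'
from bot import *
from cell import cams
print('scene');
for o in bottles(cv2.imread('pics/scene0.png'),cams.get_calibration('scene'),amin=150):print(o[0].round(3),o[1].round(1),np.round(o[2],3),o[4])
E
```

```text
centre [ 0.4973 -0.3881] yaw 7.8 size [0.057 0.112] origin [ 0.4825 -0.3901] 1649.5
centre [ 0.502 -0.296] yaw 0.4 size [0.047 0.112] origin [ 0.487  -0.2961] 1616.0
centre [ 0.5149 -0.204 ] yaw -14.5 size [0.044 0.113] origin [ 0.5003 -0.2003] 1667.0
centre [ 0.5164 -0.1008] yaw -14.9 size [0.046 0.114] origin [ 0.5019 -0.097 ] 2029.5
scene
[-0.439 -1.085] 36.4 [0.076 0.549] 610.5
[-0.491 -0.885] 29.5 [0.072 0.453] 489.5
[-0.455 -0.561] -85.0 [0.516 0.572] 5595.5
[ 0.492 -0.387] 8.2 [0.059 0.145] 523.0
[ 0.473 -0.293] -1.0 [0.061 0.096] 383.5
[ 0.49  -0.199] -14.9 [0.065 0.1  ] 433.0
[ 0.491 -0.1  ] -14.6 [0.06  0.099] 413.0
```

step_arm([
  [2,29,1,0,0,0.045],
  [2,29,1,0,0,0.045],
  [2,29,1,0,0,0.045],
  [2,29,1,0,0,0.045],
  [2,29,1,0,0,0.045],
  [2,29,1,0,0,0.045],
  [2,29,1,0,0,0.045],
  [2,29,1,0,0,0.045],
  [2,29,1,0,0,0.045],
  [2,29,1,0,0,0.045],
  [2,29,1,0,0,0.045],
  [2,29,1,0,0,0.045],
  [2,29,1,0,0,0.045],
  [2,29,1,0,0,0.045],
  [2,29,1,0,0,0.045],
  [2,29,1,0,0,0.045],
  [2,29,1,0,0,0.045],
  [0,0,0,0,0,0],
])

```text
clock: 3.37
position: [0.5009, 0.2229, 0.3573]
ee_rot: [-0.016, -3.14, -0.004]
force: [-1.1, 0.1, -0.4]
width: 1.001
gripper_force: 0.0
```

```bash
python3 look.py w2
```

```text
3.37 pos [0.5009 0.2229 0.3573] ty [0.01  1.    0.003] tz [-0.001  0.003 -1.   ] j [ 0.099  0.341 -0.841  1.498  0.252  1.416  0.808] w 1.001 gf 0.0
```

View pics/w2.png

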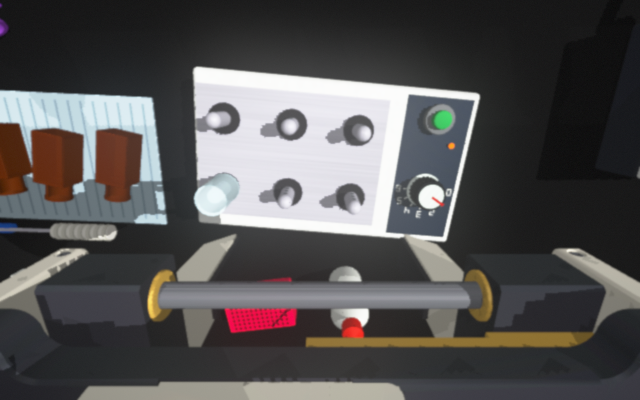

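The wrist view over the dryer shows pegs 3, 4 and 5 on the upper row, with seats at about (225,118), (291,124) and (357,130). Pegs 1 and 2 are at (289,190) and (349,197), and the beaker is at (216,193). The sleeve is at (428,192) with its red pointer near 1, and the button is at (441,119).

```bash
cat > dry.py <<'E'
import sys,pickle
from h import *
from scipy.optimize import least_squares
n=sys.argv[1];im=cv2.imread(f'pics/{n}.png');c=pickle.load(open(f'pics/{n}.pkl','rb'))
SE={i:((50 if i<3 else -50)/1e3,((i%3)-1)*.095) for i in range(6)}
g=im.max(2)
est={1:(.552,.172),2:(.562,.264),3:(.444,.089),4:(.457,.18),5:(.462,.275)}
obs={}
m=(g<75).astype(np.uint8)
nl,L,st,ce=cv2.connectedComponentsWithStats(m)
for k,p in est.items():
    u=proj(c,(*p,.083))
    best=None
    for j in range(1,nl):
        if 40<st[j,4]<1500 and np.hypot(*(ce[j]-u))<25:
            if best is None or st[j,4]>st[best,4]:best=j
    if best is None:print('none',k);continue
    cs=cv2.findContours((L==best).astype(np.uint8),0,cv2.CHAIN_APPROX_NONE)[0][0]
    e=cv2.minEnclosingCircle(np.array([at(c,p[0],.083)[:2]*1e4 for p in cs],np.float32))
    obs[k]=np.array(e[0])/1e4;print(k,obs[k].round(4),'r mm',round(e[1]/10,1))
ks=list(obs)
def f(x):
    ca,sa=np.cos(x[2]),np.sin(x[2])
    return np.concatenate([np.array([x[0]+ca*SE[k][0]-sa*SE[k][1],x[1]+sa*SE[k][0]+ca*SE[k][1]])-obs[k] for k in ks])
r=least_squares(f,[.5,.18,0],loss='soft_l1',f_scale=.003);print('dryer',r.x.round(4),'res mm',(r.fun*1e3).round(1))
x=r.x;ca,sa=np.cos(x[2]),np.sin(x[2])
for i in range(6):a,b=SE[i];print('seat',i,np.round([x[0]+ca*a-sa*b,x[1]+sa*a+ca*b],4))
hsv=cv2.cvtColor(im,cv2.COLOR_BGR2HSV)
mg=cv2.inRange(hsv,(45,120,90),(85,255,255));nl,L,st,ce=cv2.connectedComponentsWithStats(mg);j=1+st[1:,4].argmax();print('btn',ce[j],st[j],at(c,ce[j],.096).round(4))
y0,x0=[int(v) for v in (165,395)]
k=im[y0:y0+60,x0:x0+65];cv2.imwrite(f'pics/{n}k.png',cv2.resize(k,None,fx=9,fy=9,interpolation=cv2.INTER_CUBIC))
hk=hsv[y0:y0+60,x0:x0+65];rd=cv2.inRange(hk,(0,120,100),(8,255,255))|cv2.inRange(hk,(172,120,100),(180,255,255))
wh=((hk[:,:,2]>170)&(hk[:,:,1]<50)).astype(np.uint8);nl,L,st,ce=cv2.connectedComponentsWithStats(wh);print('white',[(ce[j]+[x0,y0],st[j,4]) for j in range(1,nl) if 60<st[j,4]])
ys,xs=np.nonzero(rd);P=np.array([at(c,(a+x0,b+y0),.111)[:2] for a,b in zip(xs,ys)]);print('red',P.mean(0),len(P))
E
python3 dry.py w2
```

```text
none 1
none 2
none 3
none 4
none 5Traceback (most recent call last):
  File "dry.py", line 25, in <module>
    r=least_squares(f,[.5,.18,0],loss='soft_l1',f_scale=.003);print('dryer',r.x.round(4),'res mm',(r.fun*1e3).round(1))
    return func(*args, **kwargs)
    vector_fun = VectorFunction(
        fun_wrapped,
    ...<6 lines>...
        workers=workers
    )
    self._update_fun()
    ~~~~~~~~~~~~~~~~^^
    self.f = self.fun_wrapped(xp_copy(self.x))
             ~~~~~~~~~~~~~~~~^^^^^^^^^^^^^^^^^
    return np.atleast_1d(self.fun(x))
                         ~~~~~~~~^^^
    return self.f(x, *self.args, **self.kwargs)
           ~~~~~~^^^^^^^^^^^^^^^^^^^^^^^^^^^^^^
  File "dry.py", line 24, in f
    return np.concatenate([np.array([x[0]+ca*SE[k][0]-sa*SE[k][1],x[1]+sa*SE[k][0]+ca*SE[k][1]])-obs[k] for k in ks])
           ~~~~~~~~~~~~~~^^^^^^^^^^^^^^^^^^^^^^^^^^^^^^^^^^^^^^^^^^^^^^^^^^^^^^^^^^^^^^^^^^^^^^^^^^^^^^^^^^^^^^^^^^^^
ValueError: need at least one array to concatenate
```

```bash
python3 - <<'E'
from h import *;import pickle
im=cv2.imread('pics/w2.png');c=pickle.load(open('pics/w2.pkl','rb'))
for p in[(.552,.172),(.562,.264),(.444,.089),(.457,.18),(.462,.275)]:print(proj(c,(*p,.083)).round(0))
g=im.max(2);print(g[98:142:2,340:380:2])
E
```

```text
[285. 197.]
[346. 203.]
[222. 124.]
[288. 133.]
[355. 136.]
[[239 239 239 239 239 239 239 240 240 240 241 242 243 244 245 246 247 248
  249 250]
 [240 240 240 240 240 240 239 239 238 238 238 238 238 238 238 238 239 239
  239 239]
 [239 239 239 239 239 239 239 239 239 238 239 239 239 238 239 238 238 239
  238 238]
 [239 239 240 240 240 239 239 239 239 239 238 238 238 238 238 237 237 237
  237 237]
 [240 240 240 240 240 240 240 240 239 240 240 239 239 239 239 238 238 238
  238 238]
 [239 239 239 239 239 239 239 239 239 239 240 240 240 240 240 240 240 240
  240 239]
 [240 240 240 240 240 239 239 239 239 239 239 239 238 238 239 239 239 239
  239 239]
 [241 241 241 240 241 241 240 240 240 240 240 239 239 239 239 239 239 239
  239 239]
 [241 242 241 242 241 241 240 232 227 205 202 224 234 239 240 239 239 239
  239 238]
 [240 240 241 240 235 225 167 113 100  94  95 103 135 191 235 240 240 240
  240 239]
 [239 240 238 227 150 103  90  88  88  88  88  87  88  95 160 227 239 239
  239 239]
 [236 231 182 136  93  88  87  88  89  89  88  88  88  89  89 151 234 239
  239 238]
 [236 224 144  98  88  88  88  88  89  91  90  89  88  88  87  97 205 235
  235 235]
 [234 189 117  88  86  88  87  94 116 124 119 110 100  92  88  88 141 231
  235 234]
 [205 154 102  83  81  80  88 119 129 131 145 169 183 172 116  89 100 215
  235 235]
 [158 136  88  81  80  82 104 128 130 140 173 208 224 232 218 115  96 211
  233 233]
 [145 136  86  81  81  83 115 128 131 152 190 222 234 242 243 182  96 210
  235 235]
 [145 137  89  81  81  82 113 127 133 160 197 229 242 249 247 211 105 214
  237 237]
 [146 140  93  81  80  80  99 124 134 159 197 224 238 247 246 215 127 225
  238 238]
 [144 143 111  82  81  81  83 104 129 152 189 217 231 241 240 179 154 235
  237 237]
 [143 142 132  91  81  81  82  85 104 135 171 198 220 228 214 135 217 237
  237 237]
 [145 166 161 116  86  84  88  88  89 105 134 162 181 166 124 201 234 236
  235 235]]
```

```bash
sed -i 's/g<75/g<118/' dry.py; python3 dry.py w2
```

```text
1 [0.5445 0.1753] r mm 21.4
2 [0.5535 0.2691] r mm 21.4
3 [0.4365 0.0916] r mm 21.4
4 [0.4454 0.1851] r mm 21.1
5 [0.4547 0.2788] r mm 21.2
dryer [ 0.495   0.1801 -0.0978] res mm [ 0.3 -0.1  0.6  0.7 -0.5 -1.2 -0.2 -0.1 -0.2  0.7]
seat 0 [0.5355 0.0807]
seat 1 [0.5448 0.1752]
seat 2 [0.554  0.2698]
seat 3 [0.436  0.0904]
seat 4 [0.4452 0.185 ]
seat 5 [0.4545 0.2795]
btn [441.98523985 119.46125461] [433 111  19  18 271] [0.4405 0.3912 0.096 ]
white [(array([453.40182648, 198.21917808]), np.int32(219)), (array([426.47619048, 175.9047619 ]), np.int32(63)), (array([430.59242762, 196.0155902 ]), np.int32(449))]
red [0.55342354 0.39354029] 25
```

View pics/w2k.png

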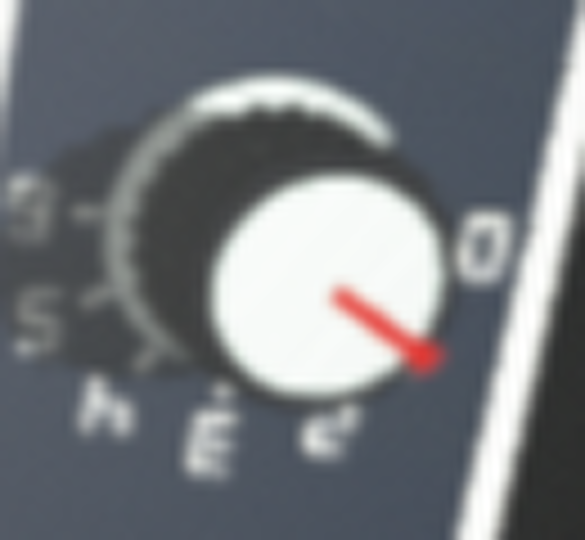

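The crop shows the red pointer at 1 (about 28° clockwise from the dryer's +y). It needs 4 clicks, a 120° clockwise turn.

```bash
python3 - <<'E'
from h import *;import pickle
c=pickle.load(open('pics/w2.pkl','rb'));print(at(c,(431.3,196.7),.111))
s=cv2.imread('pics/scene0.png')
E
```

```text
[0.54528923 0.38209174 0.111     ]
```

step_arm([
  [5.5,20,-15,0,0,0],
  [5.5,20,-15,0,0,0],
  [5.5,20,-15,0,0,0],
  [5.5,20,-15,0,0,0],
  [5.5,20,-15,0,0,0],
  [5.5,20,-15,0,0,0],
  [5.5,20,-15,0,0,0],
  [5.5,20,-15,0,0,0],
  [0,0,-20,0,0,0],
  [0,0,-20,0,0,0],
  [0,0,-20,0,0,0],
  [0,0,-10,0,0,0],
  [0,0,0,0,0,0],
], gripper=0.7)

```text
clock: 4.5
position: [0.546, 0.375, 0.1647]
ee_rot: [-0.03, -3.138, 0.007]
force: [0.7, -0.7, 0.3]
width: 0.695
gripper_force: 0.0
```

```bash
python3 look.py w3
```

```text
4.5 pos [0.546  0.375  0.1647] ty [ 0.019  1.    -0.004] tz [-0.003 -0.004 -1.   ] j [-0.234  0.664 -0.742  1.498  0.47   1.169  0.494] w 0.695 gf 0.0
```

View pics/w3.png

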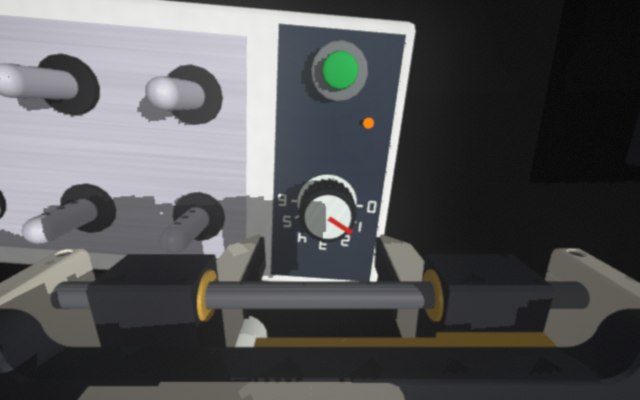

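The close view shows the sleeve top at (329,216) with its pointer at 1, and the button at (341,70).

```bash
python3 - <<'E'
from h import *;import pickle
c=pickle.load(open('pics/w3.pkl','rb'));print(at(c,(329,216),.111),at(c,(341,70),.097))
E
```

```text
[0.54427255 0.38299779 0.111     ] [0.4412257  0.39265479 0.097     ]
```

step_arm([
  [-1,8,-13,0,0,0],
  [0,0,-20,0,0,0],
  [0,0,-20,0,0,0],
  [0,0,-20,0,0,0],
  [0,0,-10,0,0,0],
  [0,0,0,0,0,0],
  [0,0,0,0,0,0],
])

```text
clock: 5.13
position: [0.5451, 0.3865, 0.0853]
ee_rot: [0.025, 3.141, 0.001]
force: [-0.3, -0.0, 0.6]
width: 0.704
gripper_force: 0.0
```

step_arm([
  [0,0,0,0,0,0],
  [0,0,0,0,0,0],
  [0,0,0,0,0,0],
  [0,0,0,0,0,0],
  [0,0,0,0,0,0],
  [0,0,0,0,0,0],
], gripper=0, force=30)

```text
clock: 5.63
position: [0.5459, 0.3808, 0.0858]
ee_rot: [0.03, 3.141, -0.013]
force: [-3.6, -17.6, 13.6]
width: 0.472
gripper_force: 30.0
```

step_arm([
  [0,-4,0,0,0,0],
  [0,0,0,0,0,-0.1],
  [0,0,0,0,0,-0.115],
  [0,0,0,0,0,-0.115],
  [0,0,0,0,0,-0.115],
  [0,0,0,0,0,-0.115],
  [0,0,0,0,0,-0.115],
  [0,0,0,0,0,-0.115],
  [0,0,0,0,0,-0.115],
  [0,0,0,0,0,-0.115],
  [0,0,0,0,0,-0.115],
  [0,0,0,0,0,-0.115],
  [0,0,0,0,0,-0.115],
  [0,0,0,0,0,-0.115],
  [0,0,0,0,0,-0.115],
  [0,0,0,0,0,-0.115],
  [0,0,0,0,0,-0.115],
  [0,0,0,0,0,-0.115],
  [0,0,0,0,0,-0.115],
  [0,0,0,0,0,0],
])

```text
clock: 7.3
position: [0.5458, 0.3808, 0.0859]
ee_rot: [2.707, 1.59, 0.001]
force: [1.2, -5.6, 3.3]
width: 0.47
gripper_force: 30.0
```

step_arm([
  [0,0,0,0,0,0],
  [0,0,0,0,0,0],
])

```text
clock: 7.47
position: [0.5458, 0.3808, 0.0859]
ee_rot: [2.702, 1.6, 0.001]
force: [-0.0, -5.7, 3.6]
width: 0.475
gripper_force: 30.0
```

step_arm([
  [0,0,0,0,0,-0.04],
  [0,0,0,0,0,0],
  [0,0,0,0,0,0],
])

```text
clock: 7.72
position: [0.5458, 0.3808, 0.0859]
ee_rot: [2.733, 1.545, 0.001]
force: [0.1, -5.9, 4.5]
width: 0.474
gripper_force: 30.0
```

step_arm([
  [0,0,0,0,0,0],
  [0,0,0,0,0,0],
  [0,0,0,0,0,0],
  [0,0,20,0,0,0],
  [0,0,30,0,0,0],
  [0,0,35,0,0,0],
  [0,0,35,0,0,0],
  [0,0,35,0,0,0],
  [0,0,0,0,0,0],
], gripper=0.7)

```text
clock: 8.47
position: [0.5472, 0.3852, 0.2483]
ee_rot: [-2.731, -1.548, -0.019]
force: [0.5, 0.8, 1.5]
width: 0.702
gripper_force: 0.0
```

```bash
cat > ptr.py <<'E'
import sys,pickle
from h import *
n=sys.argv[1];im=cv2.imread(f'pics/{n}.png');c=pickle.load(open(f'pics/{n}.pkl','rb'));K=np.array([.5445,.3825])
h=cv2.cvtColor(im,cv2.COLOR_BGR2HSV);rd=cv2.inRange(h,(0,130,90),(8,255,255))|cv2.inRange(h,(172,130,90),(180,255,255))
P=np.array([at(c,(a,b),.111)[:2] for b,a in zip(*np.nonzero(rd))]);P=P[np.hypot(*(P-K).T)<.035]
v=P[np.hypot(*(P-K).T).argmax()]-K;print(len(P),'pointer mm',v*1e3,'number',(np.degrees(np.arctan2(v[0],v[1]))-5.6)/30)
E
python3 look.py w4;python3 ptr.py w4; python3 ptr.py w3
```

```text
8.47 pos [0.5472 0.3852 0.2483] ty [ 0.858 -0.514  0.004] tz [ 0.009  0.008 -1.   ] j [-0.569  0.497 -0.194  1.421  0.098  1.22  -1.313] w 0.702 gf 0.0
48 pointer mm [ 10.32655951 -20.58062944] number 4.925142743233413
112 pointer mm [12.361089   18.02155896] number 0.9615482043811092
```

```bash
cat > goal.py <<'E'
# rows from the measured pose to a target.  python3 goal.py g|p x y yaw z  [tilt]
#  g: grasp attitude (tilt from vertical toward yaw, tool y = -lateral); p: place attitude
import sys
from h import *
from cell import observe
def att(kind,yaw,t=40):
    t=np.radians(t);f=np.array([np.cos(yaw),np.sin(yaw),0]);l=np.array([-f[1],f[0],0]);z=np.array([0,0,1.])
    tz=(np.sin(t)*f-np.cos(t)*z) if kind=='g' else (np.cos(t)*f-np.sin(t)*z)
    ty=-l if kind=='g' else l
    return np.stack([np.cross(ty,tz),ty,tz],1)
if __name__=='__main__':
    k=sys.argv[1];x,y,yaw,z=map(float,sys.argv[2:6]);T=att(k,yaw)
    s=observe();C=R.from_rotvec(s['ee_rot']).as_matrix();d=np.array([x,y,z])-s['position']
    rv=R.from_matrix(T@C.T).as_rotvec();a=np.linalg.norm(rv)
    if a>2.2:
        # prefer counter-clockwise spin for placing, clockwise for returning
        want=1 if k=='p' else -1
        if rv[2]*want<0: rv=rv*(1-2*np.pi/a);a=np.linalg.norm(rv)
    n=int(np.ceil(max(a/.115,np.linalg.norm(d)/.03,1)))
    print('pos',s['position'].round(4),'total',(d*1e3).round(1),rv.round(3),'n',n,'row',np.round(d*1e3/n,1),np.round(rv/n,4),'j',np.round(s['joints'],2))
E
python3 goal.py g .502 -.097 -.26 .25
```

```text
pos [0.5464 0.3844 0.2448] total [ -44.4 -481.4    5.2] [ 0.28  -0.683 -1.236] n 17 row [ -2.6 -28.3   0.3] [ 0.0165 -0.0402 -0.0727] j [-0.57  0.5  -0.19  1.43  0.1   1.22 -1.31]
```

step_arm([
  [-2.6,-28.3,0.3,0.0165,-0.0402,-0.0727],
  [-2.6,-28.3,0.3,0.0165,-0.0402,-0.0727],
  [-2.6,-28.3,0.3,0.0165,-0.0402,-0.0727],
  [-2.6,-28.3,0.3,0.0165,-0.0402,-0.0727],
  [-2.6,-28.3,0.3,0.0165,-0.0402,-0.0727],
  [-2.6,-28.3,0.3,0.0165,-0.0402,-0.0727],
  [-2.6,-28.3,0.3,0.0165,-0.0402,-0.0727],
  [-2.6,-28.3,0.3,0.0165,-0.0402,-0.0727],
  [-2.6,-28.3,0.3,0.0165,-0.0402,-0.0727],
  [-2.6,-28.3,0.3,0.0165,-0.0402,-0.0727],
  [-2.6,-28.3,0.3,0.0165,-0.0402,-0.0727],
  [-2.6,-28.3,0.3,0.0165,-0.0402,-0.0727],
  [-2.6,-28.3,0.3,0.0165,-0.0402,-0.0727],
  [-2.6,-28.3,0.3,0.0165,-0.0402,-0.0727],
  [-2.6,-28.3,0.3,0.0165,-0.0402,-0.0727],
  [-2.6,-28.3,0.3,0.0165,-0.0402,-0.0727],
  [-2.6,-28.3,0.3,0.0165,-0.0402,-0.0727],
  [0,0,0,0,0,0],
])

```text
clock: 10.02
position: [0.5001, -0.0897, 0.2442]
ee_rot: [2.868, -0.327, 0.999]
force: [-0.3, 0.2, -0.6]
width: 0.697
gripper_force: 0.0
```

```bash
python3 look.py w5; python3 bot.py w5
```

```text
10.02 pos [ 0.5001 -0.0897  0.2442] ty [-0.229 -0.973  0.012] tz [ 0.604 -0.151 -0.783] j [-0.081 -0.067  0.009  2.397  0.882  0.255 -2.669] w 0.697 gf 0.0
centre [ 0.4984 -0.3882] yaw 8.4 size [0.082 0.107] origin [ 0.4835 -0.3904] 3073.5
centre [ 0.5239 -0.3005] yaw 76.9 size [0.065 0.071] origin [ 0.5205 -0.3151] 1784.0
centre [ 0.5379 -0.2171] yaw -15.0 size [0.048 0.061] origin [ 0.5234 -0.2132] 779.5
centre [ 0.5352 -0.1121] yaw -12.7 size [0.045 0.071] origin [ 0.5205 -0.1088] 1496.0
```

View pics/w5.png

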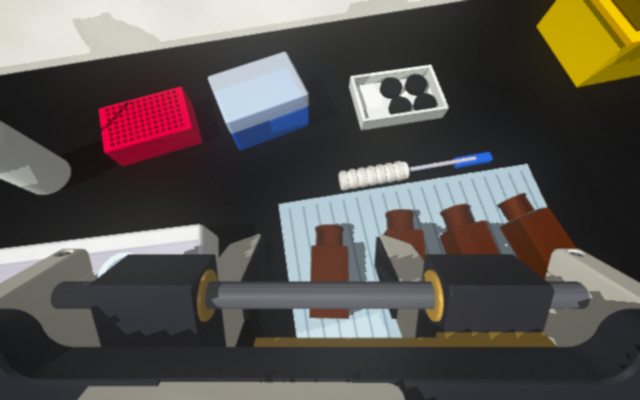

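The view shows b4 ahead between the fingers at (330,270) and the other bottles to its right. The wrist is near its j6 and j7 limits, so I spin the tool half a turn and tilt it into the other wrist branch before grasping.

step_arm([
  [0,0,8,-0.07,0.0175,0.091],
  [0,0,8,-0.07,0.0175,0.091],
  [0,0,8,-0.07,0.0175,0.091],
  [0,0,8,-0.07,0.0175,0.091],
  [0,0,8,-0.07,0.0175,0.091],
  [0,0,8,-0.07,0.0175,0.091],
  [0,0,8,-0.07,0.0175,0.091],
  [0,0,8,-0.07,0.0175,0.091],
  [0,0,0,-0.07,0.0175,0.091],
  [0,0,0,-0.07,0.0175,0.091],
  [0,0,0,-0.07,0.0175,0.091],
  [0,0,0,-0.07,0.0175,0.091],
  [0,0,0,-0.07,0.0175,0.091],
  [0,0,0,-0.07,0.0175,0.091],
  [0,0,0,-0.07,0.0175,0.091],
  [0,0,0,-0.07,0.0175,0.091],
  [0,0,0,-0.07,0.0175,0.091],
  [0,0,0,-0.07,0.0175,0.091],
  [0,0,0,-0.07,0.0175,0.091],
  [0,0,0,-0.07,0.0175,0.091],
])

```text
clock: 11.73
position: [0.5029, -0.0826, 0.3089]
ee_rot: [1.231, 2.168, 0.233]
force: [0.3, -0.2, 0.2]
width: 0.702
gripper_force: 0.0
```

```bash
cat > st.py <<'E'
from h import *
from cell import observe
s=observe();T=R.from_rotvec(s['ee_rot']).as_matrix()
print(round(s['clock'],2),'pos',s['position'].round(4),'ty',T[:,1].round(3),'tz',T[:,2].round(3),'j',np.round(s['joints'],2),'w',round(s['width'],3),'gf',round(float(s['gripper_force']),1),'F',s['force'].round(1))
E
python3 st.py
```

```text
11.73 pos [ 0.5029 -0.0826  0.3089] ty [0.712 0.548 0.438] tz [ 0.598 -0.147 -0.788] j [-0.63 -0.23  0.45  2.3   0.73  0.53 -0.17] w 0.702 gf 0.0 F [ 0.3 -0.2  0.2]
```

```bash
sed -i "s/ty=-l if kind=='g' else l/ty=l if kind=='g' else -l/; s/T=att(k,yaw)/T=att(k,yaw,float(sys.argv[6]) if len(sys.argv)>6 else 40)/" goal.py; python3 goal.py g .5 -.09 -1.2 .33 50;python3 goal.py g .5 -.09 -.26 .33 40
```

```text
pos [ 0.5029 -0.0826  0.3089] total [-2.9 -7.4 21.1] [-0.54   0.213 -0.361] n 6 row [-0.5 -1.2  3.5] [-0.09    0.0355 -0.0602] j [-0.63 -0.23  0.45  2.3   0.73  0.53 -0.17]
pos [ 0.5029 -0.0826  0.3089] total [-2.9 -7.4 21.1] [-0.49   0.092  0.597] n 7 row [-0.4 -1.1  3. ] [-0.07    0.0131  0.0853] j [-0.63 -0.23  0.45  2.3   0.73  0.53 -0.17]
```

step_arm([
  [-0.5,-1,3.5,-0.09,0.0355,-0.06],
  [-0.5,-1,3.5,-0.09,0.0355,-0.06],
  [-0.5,-1,3.5,-0.09,0.0355,-0.06],
  [-0.5,-1,3.5,-0.09,0.0355,-0.06],
  [-0.5,-1,3.5,-0.09,0.0355,-0.06],
  [-0.5,-1,3.5,-0.09,0.0355,-0.06],
  [0,0,0,0,0,0],
])

```text
clock: 12.32
position: [0.5015, -0.085, 0.328]
ee_rot: [1.322, 1.936, -0.624]
force: [1.1, 1.1, 0.1]
width: 0.703
gripper_force: 0.0
```

```bash
python3 st.py; python3 goal.py g .5 -.09 -.26 .3 50;python3 goal.py g .5 -.09 -.26 .3 40
```

```text
12.32 pos [ 0.5015 -0.085   0.328 ] ty [ 0.932  0.363 -0.003] tz [ 0.277 -0.718 -0.638] j [-0.68  0.16  0.15  2.06  0.89  1.27 -0.59] w 0.703 gf 0.0 F [1.1 1.1 0.1]
pos [ 0.5015 -0.085   0.328 ] total [ -1.5  -5.  -28. ] [0.006 0.003 0.94 ] n 9 row [-0.2 -0.6 -3.1] [0.0007 0.0003 0.1044] j [-0.68  0.16  0.15  2.06  0.89  1.27 -0.59]
pos [ 0.5015 -0.085   0.328 ] total [ -1.5  -5.  -28. ] [0.127 0.138 0.937] n 9 row [-0.2 -0.6 -3.1] [0.0141 0.0153 0.1041] j [-0.68  0.16  0.15  2.06  0.89  1.27 -0.59]
```

```bash
cat > fit.py <<'E'
from h import *
from scipy.optimize import least_squares
import itertools
D=[([1.007,.434,.025,1.573,-.012,1.134,-.075],(.2777,-.5594,.2259),(.444,-.896,0),(0,0,-1)),
([.793,.267,-.475,1.559,.122,1.343,1.106],(.4703,-.2711,.3418),(.696,.718,.003),(.002,.001,-1)),
([.099,.341,-.841,1.498,.252,1.416,.808],(.5009,.2229,.3573),(.01,1,.003),(-.001,.003,-1)),
([-.234,.664,-.742,1.498,.47,1.169,.494],(.546,.375,.1647),(.019,1,-.004),(-.003,-.004,-1)),
([-.569,.497,-.194,1.421,.098,1.22,-1.313],(.5472,.3852,.2483),(.858,-.514,.004),(.009,.008,-1)),
([-.081,-.067,.009,2.397,.882,.255,-2.669],(.5001,-.0897,.2442),(-.229,-.973,.012),(.604,-.151,-.783)),
([-.63,-.23,.45,2.3,.73,.53,-.17],(.5029,-.0826,.3089),(.712,.548,.438),(.598,-.147,-.788)),
([-.68,.16,.15,2.06,.89,1.27,-.59],(.5015,-.085,.328),(.932,.363,-.003),(.277,-.718,-.638))]
def rz(a):c,s=np.cos(a),np.sin(a);return np.array([[c,-s,0],[s,c,0],[0,0,1.]])
def ry(a):c,s=np.cos(a),np.sin(a);return np.array([[c,0,s],[0,1.,0],[-s,0,c]])
def fk(q,s,p):
    # p: d1,d3,d5,d7, x1 (shoulder fwd), x3, x5, x6, base yaw, tool yaw, lateral y1,y3
    T=rz(p[8])@rz(s[0]*q[0]);o=np.array([0,0,p[0]])+T@np.array([p[4],p[10],0])
    T=T@ry(q[1])@rz(s[2]*q[2]);o=o+T@np.array([p[5],p[11],p[1]])
    T=T@ry(q[3])@rz(s[4]*q[4]);o=o+T@np.array([p[6],0,p[2]])
    T=T@ry(q[5]);o=o+T@np.array([p[7],0,0])
    T=T@rz(s[6]*q[6]+p[9]);o=o+T@np.array([0,0,p[3]]);return o,T
if __name__=='__main__':
    best=None
    for s0,s2,s4,s6 in itertools.product([1,-1],repeat=4):
      s=[s0,1,s2,1,s4,1,s6]
      for by in(0,):
       for ty in(0,np.pi/2,np.pi,-np.pi/2):
        def f(p):
            r=[]
            for q,x,y,z in D:
                o,T=fk(q,s,p);r+=[*(o-x),*(.2*(T[:,1]-y)),*(.2*(T[:,2]-z))]
            return np.r_[r,.002*np.array(p[4:8]),.002*p[10],.002*p[11]]
        r=least_squares(f,[.35,.35,.35,.2,0,0,0,0,by,ty,0,0])
        if best is None or r.cost<best[0]:best=(r.cost,s,r.x,r.fun)
    print(best[0],best[1],best[2].round(4).tolist());print(np.round(best[3][:72].reshape(8,9)*1e3,1))
E
python3 fit.py
```

```text
6.97719837190194e-06 [-1, 1, -1, 1, -1, 1, -1] [0.2739, 0.5557, 0.4276, 0.3696, 0.0021, -0.002, 0.0019, -0.0012, 0.0016, 1.572, -0.0363, -0.0173]
[[ 1.2  0.2  1.3  0.3  0.1  0.1  0.1 -0.1  0. ]
 [ 0.6 -0.1 -0.4 -0.   0.1  0.   0.2  0.   0. ]
 [ 0.1 -0.6 -0.8  0.1 -0.  -0.1 -0.2 -0.1  0. ]
 [-0.2 -0.4 -0.1 -0.1 -0.  -0.  -0.  -0.   0. ]
 [-0.1  0.1  0.3 -0.1 -0.  -0.1  0.1  0.2  0. ]
 [-0.3  0.1 -0.1  0.2 -0.1 -0.2  0.1  0.2  0.1]
 [ 1.2 -1.5  0.5  0.3 -0.7  0.7  0.4 -0.3  0.4]
 [-1.3  0.4 -0.7 -0.2  0.3 -0.5 -0.1  0.3 -0.5]]
```

```bash
cat > sim.py <<'E'
from fit import *
S=[-1,1,-1,1,-1,1,-1];P=[0.2739,0.5557,0.4276,0.3696,0.0021,-0.002,0.0019,-0.0012,0.0016,1.572,-0.0363,-0.0173]
LO=np.array([-2.62,-.44,-1.27,.08,-1.32,.12,-2.74]);HI=np.array([2.62,2.09,1.32,2.57,4.46,2,2.74])
FK=lambda q:fk(q,S,P)
def jac(q):
    o,T=FK(q);J=np.zeros((6,7))
    for i in range(7):
        d=q.copy();d[i]+=1e-5;o2,T2=FK(d);J[:3,i]=(o2-o)/1e-5;J[3:,i]=R.from_matrix(T2@T.T).as_rotvec()/1e-5
    return J
MID=(LO+HI)/2
def track(q,rows,k=0.,mid=MID,lam=.02,it=4):
    o,T=FK(q)
    for r in rows:
        o=o+np.array(r[:3])/1e3;T=R.from_rotvec(r[3:]).as_matrix()@T
        for _ in range(it):
            c,C=FK(q);e=np.r_[o-c,R.from_matrix(T@C.T).as_rotvec()];J=jac(q)
            Ji=J.T@np.linalg.inv(J@J.T+lam**2*np.eye(6))
            q=np.clip(q+Ji@e+(np.eye(7)-Ji@J)@(k*(mid-q)),LO+.01,HI-.01)
    return q
if __name__=='__main__':
    q0=np.array(D[0][0])
    seq=[([[10,15,6,0,0,.1]]*19),([[2,29,1,0,0,.045]]*17)]
    for k,mid in((0,MID),(.02,MID),(.05,MID),(.02,q0),(.05,q0),(.2,q0)):
        q=q0.copy();print(k)
        for s in seq:q=track(q,s,k,mid);print(q.round(2))
        # E->F and F->G->H
        print('F',track(np.array(D[4][0]),[[-2.6,-28.3,.3,.0165,-.0402,-.0727]]*17,k,mid).round(2))
        q=track(np.array(D[5][0]),[[0,0,8,-.07,.0175,.091]]*8+[[0,0,0,-.07,.0175,.091]]*12,k,mid);print('G',q.round(2));print('H',track(q,[[-.5,-1,3.5,-.09,.0355,-.06]]*6,k,mid).round(2))
    for i in(1,2,5,6,7):print(np.round(D[i][0],2))
E
python3 sim.py
```

```text
0
[ 0.8   0.27 -0.47  1.56  0.12  1.35  1.1 ]
[ 0.1   0.34 -0.84  1.49  0.25  1.42  0.81]
F [-0.15 -0.09  0.07  2.4   0.99  0.27 -2.73]
G [-0.61 -0.24  0.45  2.31  0.73  0.52 -0.17]
H [-0.66  0.14  0.14  2.08  0.9   1.26 -0.6 ]
0.02
[ 0.7   0.25 -0.35  1.57  0.09  1.34  1.13]
[-0.01  0.3  -0.66  1.5   0.18  1.4   0.87]
F [ 0.03 -0.07 -0.1   2.39  0.96  0.25 -2.73]
G [-0.33 -0.19  0.22  2.3   0.6   0.46 -0.04]
H [-0.35  0.16 -0.2   2.05  0.93  1.31 -0.63]
0.05
[ 0.65  0.25 -0.28  1.57  0.07  1.34  1.15]
[-0.03  0.3  -0.63  1.5   0.18  1.4   0.88]
F [ 0.12 -0.07 -0.18  2.39  0.94  0.24 -2.73]
G [-0.26 -0.18  0.16  2.29  0.57  0.45 -0.01]
H [-0.29  0.17 -0.27  2.05  0.94  1.32 -0.64]
0.02
[ 0.79  0.27 -0.46  1.56  0.12  1.34  1.1 ]
[ 0.09  0.33 -0.81  1.5   0.24  1.42  0.82]
F [ 0.3  -0.06 -0.35  2.38  0.92  0.23 -2.73]
G [ 0.27 -0.14 -0.29  2.26  0.35  0.39  0.21]
H [ 0.12  0.23 -0.76  2.02  1.01  1.43 -0.7 ]
0.05
[ 0.78  0.27 -0.45  1.56  0.12  1.34  1.11]
[ 0.08  0.33 -0.8   1.5   0.24  1.42  0.82]
F [ 0.55 -0.05 -0.58  2.36  0.87  0.22 -2.67]
G [ 0.47 -0.14 -0.46  2.25  0.26  0.37  0.31]
H [ 0.15  0.24 -0.79  2.02  1.01  1.44 -0.7 ]
0.2
[ 0.78  0.26 -0.45  1.56  0.12  1.34  1.11]
[ 0.08  0.33 -0.8   1.5   0.24  1.41  0.83]
F [ 0.83 -0.05 -0.82  2.34  0.74  0.2  -2.51]
G [ 0.5  -0.14 -0.48  2.25  0.25  0.37  0.32]
H [ 0.03  0.21 -0.64  2.03  0.99  1.4  -0.68]
[ 0.79  0.27 -0.48  1.56  0.12  1.34  1.11]
[ 0.1   0.34 -0.84  1.5   0.25  1.42  0.81]
[-0.08 -0.07  0.01  2.4   0.88  0.26 -2.67]
[-0.63 -0.23  0.45  2.3   0.73  0.53 -0.17]
[-0.68  0.16  0.15  2.06  0.89  1.27 -0.59]
```

```bash
cat > plan.py <<'E'
from sim import *
B={1:(.4825,-.390,.136),2:(.487,-.296,.007),3:(.5003,-.2003,-.253),4:(.5019,-.097,-.26)}
SEAT={1:(.5448,.1752),2:(.554,.2698),3:(.436,.0904),4:(.4452,.185),5:(.4545,.2795)}
def att(kind,yaw,t,sg):
    f=np.array([np.cos(yaw),np.sin(yaw),0]);l=np.array([-f[1],f[0],0]);z=np.array([0,0,1.])
    tz=(np.sin(t)*f-np.cos(t)*z) if kind=='g' else (np.cos(t)*f-np.sin(t)*z)
    ty=sg*l if kind=='g' else -sg*l
    return f,np.stack([np.cross(ty,tz),ty,tz],1)
def gpose(b,t,sg,up=0):
    x,y,yw=b;f,T=att('g',yw,t,sg);p=np.array([x,y,0])+f*(-.012+.019*np.sin(t));p[2]=.033-.019*np.cos(t)+up;return p,T
def ppose(s,chi,t,sg,up=0):
    f,T=att('p',chi,t,sg);p=np.array([*s,0])+f*(-.005+.019*np.cos(t));p[2]=.167-.019*np.sin(t)+up;return p,T
def seg(q,p,T,spin=0):
    o,C=FK(q);d=(p-o)*1e3;rv=R.from_matrix(T@C.T).as_rotvec();a=np.linalg.norm(rv)
    if spin and rv[2]*spin<0 and a>1:rv=rv*(1-2*np.pi/a);a=np.linalg.norm(rv)
    n=int(np.ceil(max(a/.12,np.linalg.norm(d)/35,1)));return [[*(d/n),*(rv/n)]]*n
def go(q,pts,it=2):
    m=9;er=0;Q=[]
    for p,T,sp in pts:
        rows=seg(q,p,T,sp)
        for r in rows:
            q=track(q,[r],it=it);m=min(m,(q-LO).min(),(HI-q).min())
        c,C=FK(q);er=max(er,np.linalg.norm(c-p),.3*np.linalg.norm(R.from_matrix(T@C.T).as_rotvec()));Q.append(q)
    return q,m,er,Q
if __name__=='__main__':
    q0=np.array(D[7][0]);import sys
    res=[]
    for sg in(1,-1):
     for th in(30,40,50):
      t=np.radians(th)
      for s1 in(1,-1):
       q1,m1,e1,_=go(q0,[(*gpose(B[4],t,sg,.15),s1),(*gpose(B[4],t,sg),0),(*gpose(B[4],t,sg,.25),0)])
       print(sg,th,s1,'grasp',round(m1,2),round(e1,3),q1.round(2),flush=True)
       if e1>.01:continue
       for sp in(1,-1):
        for chi in(-90,-60,-30,0,30,60):
         for s in(3,):
          q2,m,e,_=go(q1,[(*ppose(SEAT[s],np.radians(chi),t,sg,.1),sp),(*ppose(SEAT[s],np.radians(chi),t,sg),0)])
          res.append((e,m,sg,th,s1,sp,chi,s,q2.round(2).tolist()))
    for r in sorted(res,key=lambda r:(r[0]>.005,-r[1]))[:15]:print(np.round(r[:2],3),r[2:])
E
time python3 plan.py
```

```text
1 30 1 grasp 0.01 0.08 [-1.   -0.24  0.86  2.28  0.87  0.69  0.56]
1 30 -1 grasp 0.01 0.08 [-1.   -0.24  0.86  2.28  0.87  0.69  0.56]
1 40 1 grasp 0.01 0.065 [-0.54 -0.15  0.44  2.41  0.95  0.34  0.4 ]
1 40 -1 grasp 0.01 0.065 [-0.54 -0.15  0.44  2.41  0.95  0.34  0.4 ]
1 50 1 grasp 0.01 0.152 [-0.34 -0.1   0.21  2.5   2.    0.34 -0.7 ]
1 50 -1 grasp 0.01 0.152 [-0.34 -0.1   0.21  2.5   2.    0.34 -0.7 ]
-1 30 1 grasp 0.01 0.331 [-1.1  -0.29  0.91  2.29  1.04  0.71  2.73]
-1 30 -1 grasp 0.01 0.207 [-0.64 -0.13  0.58  2.26  0.45  0.52 -2.22]
-1 40 1 grasp 0.01 0.22 [-0.76 -0.18  0.63  2.42  1.03  0.4   2.73]
-1 40 -1 grasp 0.01 0.444 [ 0.95 -0.05 -0.93  2.32  0.61  0.21 -2.04]
-1 50 1 grasp 0.01 0.147 [-0.48 -0.1   0.34  2.5   2.01  0.36  2.44]
-1 50 -1 grasp 0.01 0.512 [ 1.42  0.01 -1.24  2.4   1.76  0.17 -2.72]
real	0m1.492s
user	0m2.019s
sys	0m0.052s
```

```bash
cat > feas.py <<'E'
from plan import *
rng=np.random.default_rng(0)
def ik(p,T,n=25,mg=.1):
    out=[]
    for _ in range(n):
        def f(q):
            o,C=FK(q);return np.r_[o-p,.3*(C-T).ravel(),1e-3*(q-MID)/(HI-LO)]
        r=least_squares(f,rng.uniform(LO+mg,HI-mg),bounds=(LO+mg,HI-mg),max_nfev=60)
        if np.abs(r.fun[:12]).max()<.003:out.append(r.x)
    out.sort(key=lambda q:-(np.minimum(q-LO,HI-q)/(HI-LO)).min());return out
if __name__=='__main__':
    for th in(25,35,45):
        t=np.radians(th)
        for sg in(1,-1):
            for nm,b in B.items():
                for up in(0,.2):
                    o=ik(*gpose(b,t,sg,up));print('g',th,sg,nm,up,len(o),[q.round(2).tolist() for q in o[:2]])
            for s,chi in((3,0),(3,-60),(2,0),(2,-60),(2,30)):
                o=ik(*ppose(SEAT[s],np.radians(chi),t,sg,.03));print('p',th,sg,s,chi,len(o),[q.round(2).tolist() for q in o[:2]])
E
time python3 feas.py
```

```text
g 25 1 1 0 12 [[1.44, 0.83, -0.94, 1.98, 0.84, 0.41, 1.75], [1.46, 0.85, -0.97, 1.98, 0.88, 0.42, 1.72]]
g 25 1 1 0.2 13 [[1.55, 0.53, -1.05, 1.82, 0.23, 0.72, 2.2], [1.55, 0.53, -1.05, 1.82, 0.23, 0.72, 2.19]]
g 25 1 2 0 14 [[1.31, 0.76, -0.95, 2.18, 1.41, 0.34, 0.88], [1.3, 0.75, -0.95, 2.18, 1.41, 0.34, 0.88]]
g 25 1 2 0.2 15 [[1.4, 0.34, -0.97, 2.0, 0.12, 0.56, 2.01], [1.41, 0.34, -0.98, 2.0, 0.13, 0.56, 2.0]]
g 25 1 3 0 15 [[1.01, 0.7, -0.95, 2.32, 1.81, 0.54, -0.08], [0.9, 0.62, -0.79, 2.33, 1.88, 0.42, -0.19]]
g 25 1 3 0.2 17 [[1.0, 0.17, -0.78, 2.13, 0.26, 0.46, 1.36], [0.49, 0.1, -0.21, 2.17, 0.02, 0.44, 1.59]]
g 25 1 4 0 18 [[0.65, 0.62, -0.84, 2.4, 1.86, 0.57, -0.45], [0.65, 0.62, -0.83, 2.4, 1.86, 0.57, -0.46]]
g 25 1 4 0.2 13 [[0.81, 0.12, -0.85, 2.19, 0.45, 0.49, 0.94], [0.74, 0.11, -0.77, 2.19, 0.42, 0.49, 0.97]]
p 25 1 3 0 0 []
p 25 1 3 -60 15 [[-0.71, 0.61, -0.45, 2.16, 1.01, 1.57, 1.79], [-0.78, 0.6, -0.36, 2.17, 0.99, 1.52, 1.81]]
p 25 1 2 0 12 [[-0.36, 0.64, -0.85, 2.39, 1.97, 1.44, 2.04], [-0.5, 0.57, -0.66, 2.4, 1.97, 1.33, 1.98]]
p 25 1 2 -60 7 [[-0.86, 0.8, -0
[... 5227 characters left out ...]
0.22, -1.17, 2.41, 2.31, 0.22, 2.51], [1.39, 0.22, -1.17, 2.41, 2.31, 0.22, 2.51]]
g 45 -1 4 0 0 []
g 45 -1 4 0.2 7 [[0.83, 0.08, -0.93, 2.47, 2.0, 0.32, 2.48], [0.83, 0.08, -0.93, 2.47, 2.0, 0.32, 2.48]]
p 45 -1 3 0 0 []
p 45 -1 3 -60 19 [[-0.28, 0.47, -0.81, 2.13, 0.97, 1.42, -1.14], [-0.35, 0.44, -0.71, 2.14, 0.95, 1.37, -1.11]]
p 45 -1 2 0 17 [[-0.21, 0.43, -0.82, 2.21, 1.6, 0.89, -0.63], [-0.22, 0.42, -0.8, 2.21, 1.6, 0.88, -0.63]]
p 45 -1 2 -60 20 [[-0.88, 0.62, -0.09, 1.66, 0.77, 1.35, -0.8], [-0.81, 0.63, -0.18, 1.65, 0.81, 1.39, -0.84]]
p 45 -1 2 30 17 [[0.23, 0.41, -0.96, 2.29, 2.13, 0.42, -0.47], [0.2, 0.4, -0.92, 2.29, 2.16, 0.4, -0.51]]
real	0m46.885s
user	0m47.345s
sys	0m0.074s
```

```bash
cat > plan2.py <<'E'
from plan import *
q0=np.array(D[7][0])
for sg in(1,-1):
 for th in(20,25,30):
  t=np.radians(th)
  for chi in(-50,-65,-80):
   q=q0.copy();out=[]
   for b,s in((4,3),(3,1),(2,4),(1,2)):
    c=np.radians(chi);pts=[(*gpose(B[b],t,sg,.2),-1),(*gpose(B[b],t,sg),0),(*gpose(B[b],t,sg,.25),0),(*ppose(SEAT[s],c,t,sg,.1),1),(*ppose(SEAT[s],c,t,sg),0),(*ppose(SEAT[s],c,t,sg,.15),0)]
    q,m,e,Q=go(q,pts);out.append((round(m,2),round(e,3)));
   print(sg,th,chi,out,Q[1].round(2),Q[4].round(2),flush=True)
E
time python3 plan2.py
```

```text
1 20 -50 [(np.float64(0.01), np.float64(0.505)), (np.float64(0.01), np.float64(0.426)), (np.float64(0.01), np.float64(0.233)), (np.float64(0.01), np.float64(0.222))] [ 0.22  0.76  0.81  2.04 -1.31  0.83 -2.65] [-1.8   1.46  1.31  1.86 -0.26  0.81 -2.73]
1 20 -65 [(np.float64(0.01), np.float64(0.505)), (np.float64(0.01), np.float64(0.413)), (np.float64(0.01), np.float64(0.238)), (np.float64(0.01), np.float64(0.238))] [ 0.19  0.79  0.86  2.05 -1.31  0.88 -2.63] [-1.68  1.49  1.31  1.63 -0.27  1.15 -2.73]
1 20 -80 [(np.float64(0.01), np.float64(0.505)), (np.float64(0.01), np.float64(0.403)), (np.float64(0.01), np.float64(0.249)), (np.float64(0.01), np.float64(0.259))] [ 0.16  0.81  0.92  2.05 -1.31  0.92 -2.61] [-1.53  1.51  1.31  1.42 -0.3   1.47 -2.73]
1 25 -50 [(np.float64(0.01), np.float64(0.541)), (np.float64(0.01), np.float64(0.553)), (np.float64(0.01), np.float64(0.484)), (np.float64(0.01), np.float64(0.277))] [ 0.42  0.69  0.57  2.07 -1.31  0.74 -2.51] [-1.77  1.32  1.31  1.86 -0.16  0.8  -2.73]
1 25 -65 [(np.float64(0.01), np.float64(0.541)), (np.float64(0.01), np.float64(0.508
[... 2795 characters left out ...]
01), np.float64(0.075)), (np.float64(0.07), np.float64(0.0))] [ 1.3   0.72 -0.63  2.04 -0.17  0.19 -0.41] [-0.54  0.88 -0.8   1.75  1.3   1.81 -1.14]
-1 30 -65 [(np.float64(0.01), np.float64(0.219)), (np.float64(0.01), np.float64(0.266)), (np.float64(0.01), np.float64(0.074)), (np.float64(0.01), np.float64(0.017))] [ 1.31  0.73 -0.64  2.04 -0.13  0.19 -0.45] [-0.56  0.94 -0.75  1.55  1.16  1.92 -1.17]
-1 30 -80 [(np.float64(0.01), np.float64(0.219)), (np.float64(0.01), np.float64(0.266)), (np.float64(0.01), np.float64(0.074)), (np.float64(0.01), np.float64(0.047))] [ 1.29  0.72 -0.61  2.04 -0.25  0.19 -0.33] [-0.61  0.98 -0.61  1.35  0.99  1.98 -1.19]
real	0m9.562s
user	0m9.924s
sys	0m0.120s
```

```bash
cat > plan3.py <<'E'
from plan import *
q0=np.array(D[7][0]);sg=-1
def cyc(q,b,s,th,chi):
    t=np.radians(th);c=np.radians(chi)
    return go(q,[(*gpose(B[b],t,sg,.2),-1),(*gpose(B[b],t,sg),0),(*gpose(B[b],t,sg,.25),0),(*ppose(SEAT[s],c,t,sg,.1),1),(*ppose(SEAT[s],c,t,sg),0),(*ppose(SEAT[s],c,t,sg,.15),0)])
if __name__=='__main__':
  for chi in(-40,-50,-60):
    for th in(15,20):
        q,m,e,Q=cyc(q0,1,3,th,chi);print(chi,th,'b1',round(m,2),round(e,3),*[x.round(2).tolist() for x in Q[:5]])
        q,m,e,Q=cyc(q,2,1,th,chi);print('  b2',round(m,2),round(e,3))
        for t3 in(0,5,10,15):
            q3,m,e,Q=cyc(q,3,2,t3,chi);print('   b3',t3,round(m,2),round(e,3),Q[1].round(2))
            for t4 in(0,5,10):
                q4,m,e,Q=cyc(q3,4,5,t4,chi);print('      b4',t4,round(m,2),round(e,3),Q[1].round(2))
E
python3 plan3.py
```

```text
-40 15 b1 0.12 0.0 [0.36, 0.36, 0.49, 1.81, -0.48, 0.91, -0.35] [0.53, 0.62, 0.27, 1.97, -0.77, 0.52, -0.03] [0.32, 0.32, 0.53, 1.74, -0.44, 1.01, -0.4] [-1.11, 0.46, -0.13, 2.42, 1.18, 1.46, -1.35] [-1.12, 0.74, -0.13, 2.45, 1.24, 1.38, -1.64]
  b2 0.2 0.0
   b3 0 0.36 0.0 [ 0.05  0.58  0.33  2.04 -0.33  0.58 -1.22]
      b4 0 0.22 0.0 [-0.13  0.54  0.29  2.1  -0.29  0.53 -1.46]
      b4 5 0.26 0.0 [-0.12  0.51  0.26  2.17 -0.29  0.4  -1.47]
      b4 10 0.14 0.0 [-0.11  0.49  0.22  2.24 -0.29  0.26 -1.48]
   b3 5 0.32 0.0 [ 0.07  0.54  0.29  2.11 -0.37  0.44 -1.18]
      b4 0 0.21 0.0 [-0.13  0.54  0.29  2.1  -0.29  0.53 -1.46]
      b4 5 0.26 0.0 [-0.12  0.51  0.26  2.17 -0.29  0.4  -1.47]
      b4 10 0.14 0.0 [-0.11  0.49  0.22  2.24 -0.29  0.26 -1.48]
   b3 10 0.19 0.0 [ 0.11  0.52  0.23  2.18 -0.42  0.31 -1.13]
      b4 0 0.22 0.0 [-0.13  0.54  0.29  2.1  -0.3   0.53 -1.46]
      b4 5 0.26 0.0 [-0.12  0.51  0.26  2.17 -0.3   0.4  -1.46]
      b4 10 0.14 0.0 [-0.11  0.49  0.22  2.24 -0.29  0.26 -1.48]
   b3 15 0.04 0.0 [ 0.19  0.5   0.14  2.25 -0.5   0.16 -1.05]
      b4 0 0.23 0
[... 5834 characters left out ...]
     b4 0 0.06 0.0 [-0.15  0.55  0.32  2.1  -0.33  0.54 -1.42]
      b4 5 0.1 0.0 [-0.15  0.52  0.29  2.18 -0.33  0.4  -1.43]
      b4 10 0.14 0.0 [-0.13  0.49  0.25  2.25 -0.33  0.26 -1.44]
   b3 10 0.19 0.0 [ 0.1   0.52  0.25  2.18 -0.45  0.31 -1.09]
      b4 0 0.07 0.0 [-0.16  0.55  0.33  2.1  -0.33  0.54 -1.42]
      b4 5 0.11 0.0 [-0.15  0.52  0.29  2.18 -0.34  0.4  -1.42]
      b4 10 0.14 0.0 [-0.13  0.49  0.25  2.25 -0.34  0.26 -1.43]
   b3 15 0.04 0.0 [ 0.18  0.5   0.15  2.25 -0.53  0.16 -1.01]
      b4 0 0.08 0.0 [-0.17  0.55  0.34  2.11 -0.35  0.54 -1.4 ]
      b4 5 0.12 0.0 [-0.16  0.52  0.31  2.18 -0.36  0.4  -1.4 ]
      b4 10 0.14 0.0 [-0.14  0.49  0.26  2.25 -0.36  0.26 -1.41]
```

```bash
cat > go2.py <<'E'
# python3 go2.py g x y yaw_deg tilt up   |   p seat chi_deg tilt up [dx dy]
import sys
from plan import *
from cell import observe
U=.016;H=.005;a=sys.argv;k=a[1];s=observe();q=np.array(s['joints'])
if k=='g':
    x,y,yw,t,up=map(float,a[2:7]);t=np.radians(t);f,T=att('g',np.radians(yw),t,-1);p=np.array([x,y,0])+f*(-U+.019*np.sin(t));p[2]=.028+H-.019*np.cos(t)+up;sp=-1
else:
    st=int(a[2]);chi,t,up=map(float,a[3:6]);t=np.radians(t);f,T=att('p',np.radians(chi),t,-1);p=np.array([*SEAT[st],0])+f*(-H+.019*np.cos(t));p[2]=.155+U-.019*np.sin(t)+up;sp=1
    if len(a)>6:p[:2]+=np.array([float(a[6]),float(a[7])])/1e3
C=R.from_rotvec(s['ee_rot']).as_matrix();d=(p-s['position'])*1e3;rv=R.from_matrix(T@C.T).as_rotvec();n0=np.linalg.norm(rv)
if rv[2]*sp<0 and n0>1:rv=rv*(1-2*np.pi/n0);n0=np.linalg.norm(rv)
n=int(np.ceil(max(n0/.11,np.linalg.norm(d)/25,1)));row=np.r_[np.round(d/n,1),np.round(rv/n,4)]
m=9
for _ in range(n):q=track(q,[row],it=2);m=min(m,(q-LO).min(),(HI-q).min())
print('at',s['position'].round(4),'to',p.round(4),'total',d.round(1),rv.round(3),'\nn',n,row.tolist(),'margin',round(m,2),'F',s['force'].round(1),'w',round(s['width'],3),'gf',round(float(s['gripper_force']),1))
E
python3 go2.py g .4825 -.390 7.8 15 .2
```

```text
at [ 0.5015 -0.085   0.328 ] to [ 0.4715 -0.3915  0.2146] total [ -30.  -306.5 -113.4] [ 1.113 -0.658 -1.585] 
n 19 [-1.6, -16.1, -6.0, 0.0586, -0.0347, -0.0834] margin 0.52 F [1.1 1.1 0.1] w 0.703 gf 0.0
```

step_arm([
  [-1.6,-16.1,-6,0.0586,-0.0347,-0.0834],
  [-1.6,-16.1,-6,0.0586,-0.0347,-0.0834],
  [-1.6,-16.1,-6,0.0586,-0.0347,-0.0834],
  [-1.6,-16.1,-6,0.0586,-0.0347,-0.0834],
  [-1.6,-16.1,-6,0.0586,-0.0347,-0.0834],
  [-1.6,-16.1,-6,0.0586,-0.0347,-0.0834],
  [-1.6,-16.1,-6,0.0586,-0.0347,-0.0834],
  [-1.6,-16.1,-6,0.0586,-0.0347,-0.0834],
  [-1.6,-16.1,-6,0.0586,-0.0347,-0.0834],
  [-1.6,-16.1,-6,0.0586,-0.0347,-0.0834],
  [-1.6,-16.1,-6,0.0586,-0.0347,-0.0834],
  [-1.6,-16.1,-6,0.0586,-0.0347,-0.0834],
  [-1.6,-16.1,-6,0.0586,-0.0347,-0.0834],
  [-1.6,-16.1,-6,0.0586,-0.0347,-0.0834],
  [-1.6,-16.1,-6,0.0586,-0.0347,-0.0834],
  [-1.6,-16.1,-6,0.0586,-0.0347,-0.0834],
  [-1.6,-16.1,-6,0.0586,-0.0347,-0.0834],
  [-1.6,-16.1,-6,0.0586,-0.0347,-0.0834],
  [-1.6,-16.1,-6,0.0586,-0.0347,-0.0834],
  [0,0,0,0,0,0],
])

```text
clock: 13.98
position: [0.4669, -0.4019, 0.216]
ee_rot: [-3.093, -0.177, -0.417]
force: [-1.4, -0.4, -0.2]
width: 0.701
gripper_force: 0.0
```

```bash
python3 look.py w6; python3 bot.py w6; python3 go2.py g .4825 -.390 7.8 15 0
```

```text
13.98 pos [ 0.4669 -0.4019  0.216 ] ty [ 0.114 -0.993 -0.001] tz [ 0.263  0.031 -0.964] j [ 0.367  0.362  0.507  1.81  -0.501  0.913 -0.332] w 0.701 gf 0.0
centre [ 0.4935 -0.3854] yaw 7.9 size [0.046 0.115] origin [ 0.4786 -0.3875] 2966.0
centre [ 0.4978 -0.2869] yaw -0.3 size [0.048 0.115] origin [ 0.4828 -0.2869] 3029.0
centre [ 0.4979 -0.1899] yaw -14.5 size [0.051 0.089] origin [ 0.4834 -0.1862] 2897.5
centre [ 0.5094 -0.1004] yaw -14.4 size [0.08  0.121] origin [ 0.4949 -0.0967] 5183.5
at [ 0.4679 -0.3997  0.2162] to [ 0.4715 -0.3915  0.0146] total [   3.7    8.2 -201.6] [-0.     0.004  0.016] 
n 9 [0.4, 0.9, -22.4, -0.0, 0.0005, 0.0017] margin 0.4 F [-0.6  0.6 -0.7] w 0.701 gf 0.0
```

View pics/w6.png

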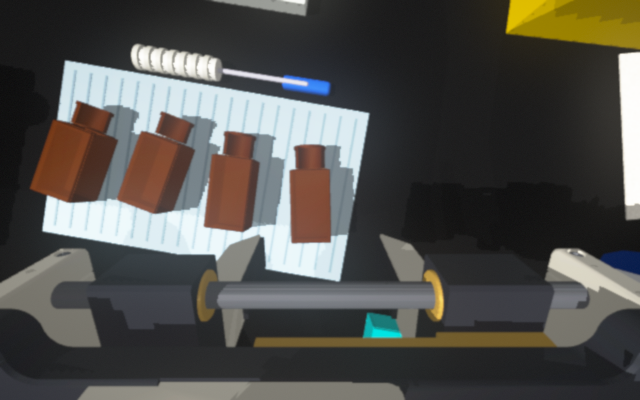

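The view shows b1 at (310,193) between the fingers, slightly right of centre. The other bottles are to the left, at (232,180), (157,163) and (75,150).

```bash
python3 go2.py g .4795 -.3878 7.9 15 0
```

```text
at [ 0.4679 -0.3997  0.2162] to [ 0.4685 -0.3893  0.0146] total [   0.7   10.4 -201.6] [-0.     0.004  0.017] 
n 9 [0.1, 1.2, -22.4, -0.0, 0.0005, 0.0019] margin 0.4 F [-0.6  0.6 -0.7] w 0.701 gf 0.0
```

step_arm([
  [0,3.5,-10,0,0,0.004],
  [0.5,3.5,-20,0,0,0.004],
  [0,3.5,-25,0,0,0.004],
  [0,0,-25,0,0,0.005],
  [0,0,-25,0,0,0],
  [0,0,-25,0,0,0],
  [0,0,-25,0,0,0],
  [0,0,-20,0,0,0],
  [0,0,-15,0,0,0],
  [0,0,-11,0,0,0],
  [0,0,0,0,0,0],
  [0,0,0,0,0,0],
])

```text
clock: 15.03
position: [0.4704, -0.3854, 0.0153]
ee_rot: [-3.086, -0.223, -0.411]
force: [0.3, 0.1, 0.8]
width: 0.7
gripper_force: 0.0
```

```bash
python3 go2.py g .4795 -.3878 7.9 15 0
```

```text
at [ 0.4704 -0.3854  0.0153] to [ 0.4685 -0.3893  0.0146] total [-1.9 -3.9 -0.6] [-0.002  0.003 -0.007] 
n 1 [-1.9, -3.9, -0.6, -0.0021, 0.0029, -0.0065] margin 0.4 F [0.3 0.1 0.8] w 0.7 gf 0.0
```

step_arm([
  [-2,-4,-0.5,0,0,0],
  [0,0,0,0,0,0],
])

```text
clock: 15.2
position: [0.468, -0.3919, 0.0159]
ee_rot: [-3.088, -0.22, -0.413]
force: [-0.0, 1.1, 0.1]
width: 0.703
gripper_force: 0.0
```

step_arm([
  [0,0,0,0,0,0],
  [0,0,0,0,0,0],
  [0,0,0,0,0,0],
  [0,0,0,0,0,0],
  [0,0,0,0,0,0],
  [0,0,0,0,0,0],
  [0,0,0,0,0,0],
], gripper=0, force=25)

```text
clock: 15.78
position: [0.4678, -0.3907, 0.015]
ee_rot: [-3.086, -0.219, -0.412]
force: [-1.5, 0.4, 6.1]
width: 0.484
gripper_force: 25.0
```

```bash
python3 go2.py g .4795 -.3878 7.9 15 0
```

```text
at [ 0.4678 -0.3907  0.015 ] to [ 0.4685 -0.3893  0.0146] total [ 0.7  1.4 -0.3] [-0.002  0.003 -0.004] 
n 1 [0.7, 1.4, -0.3, -0.0019, 0.0034, -0.004] margin 0.4 F [-1.5  0.4  6.1] w 0.484 gf 25.0
```

step_arm([
  [0,0,10,0,0,0],
  [0,0,20,0,0,0],
  [0,0,25,0,0,0],
  [0,0,25,0,0,0],
  [0,0,30,0,0,0],
  [0,0,30,0,0,0],
  [0,0,30,0,0,0],
  [0,0,30,0,0,0],
  [0,0,20,0,0,0],
  [0,0,10,0,0,0],
])

```text
clock: 16.62
position: [0.4681, -0.3915, 0.2482]
ee_rot: [-3.088, -0.219, -0.416]
force: [-0.3, -0.8, -1.3]
width: 0.484
gripper_force: 25.0
```

```bash
python3 go2.py p 3 -50 15 .12; python3 go2.py p 3 -40 15 .12
```

```text
at [ 0.4681 -0.3915  0.2482] to [0.4446 0.0802 0.2861] total [-23.5 471.6  37.9] [-1.721  0.66   1.602] 
n 23 [-1.0, 20.5, 1.6, -0.0748, 0.0287, 0.0696] margin 0.29 F [-0.3 -0.8 -1.3] w 0.484 gf 25.0
at [ 0.4681 -0.3915  0.2482] to [0.4462 0.0818 0.2861] total [-21.8 473.3  37.9] [-1.821  0.521  1.719] 
n 24 [-0.9, 19.7, 1.6, -0.0759, 0.0217, 0.0716] margin 0.16 F [-0.3 -0.8 -1.3] w 0.484 gf 25.0
```

step_arm([
  [-1,20.5,1.6,-0.0748,0.0287,0.0696],
  [-1,20.5,1.6,-0.0748,0.0287,0.0696],
  [-1,20.5,1.6,-0.0748,0.0287,0.0696],
  [-1,20.5,1.6,-0.0748,0.0287,0.0696],
  [-1,20.5,1.6,-0.0748,0.0287,0.0696],
  [-1,20.5,1.6,-0.0748,0.0287,0.0696],
  [-1,20.5,1.6,-0.0748,0.0287,0.0696],
  [-1,20.5,1.6,-0.0748,0.0287,0.0696],
  [-1,20.5,1.6,-0.0748,0.0287,0.0696],
  [-1,20.5,1.6,-0.0748,0.0287,0.0696],
  [-1,20.5,1.6,-0.0748,0.0287,0.0696],
  [-1,20.5,1.6,-0.0748,0.0287,0.0696],
  [-1,20.5,1.6,-0.0748,0.0287,0.0696],
  [-1,20.5,1.6,-0.0748,0.0287,0.0696],
  [-1,20.5,1.6,-0.0748,0.0287,0.0696],
  [-1,20.5,1.6,-0.0748,0.0287,0.0696],
  [-1,20.5,1.6,-0.0748,0.0287,0.0696],
  [-1,20.5,1.6,-0.0748,0.0287,0.0696],
  [-1,20.5,1.6,-0.0748,0.0287,0.0696],
  [-1,20.5,1.6,-0.0748,0.0287,0.0696],
], force=32)

```text
clock: 18.28
position: [0.4475, 0.0207, 0.2764]
ee_rot: [1.147, 1.636, -0.526]
force: [0.0, 0.2, -1.2]
width: 0.484
gripper_force: 31.9
```

```bash
python3 go2.py p 3 -50 15 .12; python3 st.py
```

```text
at [0.4475 0.0207 0.2764] to [0.4446 0.0802 0.2861] total [-2.9 59.5  9.7] [-0.219  0.085  0.209] 
n 3 [-1.0, 19.8, 3.2, -0.073, 0.0285, 0.0696] margin 0.29 F [ 0.   0.2 -1.2] w 0.484 gf 31.9
18.28 pos [0.4475 0.0207 0.2764] ty [0.873 0.449 0.191] tz [ 0.488 -0.786 -0.38 ] j [-1.01  0.37  0.02  2.27  1.01  1.42 -1.32] w 0.484 gf 31.9 F [ 0.   0.2 -1.2]
```

step_arm([
  [-1,19.8,3.2,-0.073,0.0285,0.0696],
  [-1,19.8,3.2,-0.073,0.0285,0.0696],
  [-1,19.8,3.2,-0.073,0.0285,0.0696],
  [0,0,0,0,0,0],
  [0,0,0,0,0,0],
  [0,0,0,0,0,0],
])

```text
clock: 18.78
position: [0.4446, 0.0781, 0.2861]
ee_rot: [0.801, 1.699, -0.608]
force: [0.5, 0.7, -1.4]
width: 0.486
gripper_force: 32.0
```

```bash
python3 look.py w7;python3 go2.py p 3 -50 15 .12; python3 - <<'E'
from cell import cams
import cv2,numpy as np
im=cams.get_image('scene')[:,:,::-1];sd=cams.get_image('side')[:,:,::-1];cv2.imwrite('pics/sc7.png',im);cv2.imwrite('pics/sd7.png',sd)
cv2.imwrite('pics/m7.png',np.vstack([cv2.resize(im[50:250,290:490],(400,400)),]) if 0 else np.hstack([cv2.resize(im[90:240,310:460],(400,400),interpolation=2),cv2.resize(sd[120:270,240:390],(400,400),interpolation=2)]))
E
```

```text
18.78 pos [0.4446 0.0781 0.2861] ty [0.769 0.639 0.004] tz [ 0.617 -0.742 -0.261] j [-1.114  0.447 -0.046  2.285  1.056  1.519 -1.218] w 0.486 gf 32.0
at [0.4447 0.0777 0.2863] to [0.4446 0.0802 0.2861] total [-0.1  2.4 -0.2] [-0.004  0.002  0.006] 
n 1 [-0.1, 2.4, -0.2, -0.0044, 0.0023, 0.0061] margin 0.29 F [-0.1 -1.3 -1.2] w 0.49 gf 32.0
```

View pics/m7.png

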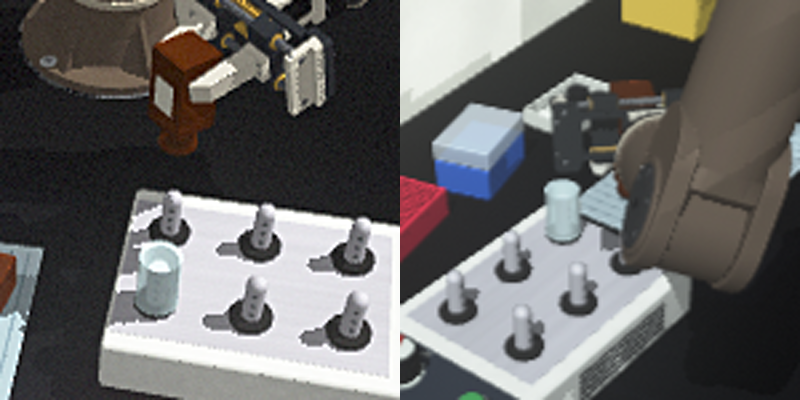

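The left crop shows b1 upright and mouth down just above peg 3, with a finger on its side. The side view is blocked by the arm.

```bash
cat > chk.py <<'E'
# compare the held bottle's silhouette in the scene view with the expected axis: python3 chk.py img seat up
import sys
from plan import *
from cell import cams
n,st,up=sys.argv[1],int(sys.argv[2]),float(sys.argv[3]);c=cams.get_calibration('scene');im=cv2.imread(f'pics/{n}.png')
h=cv2.cvtColor(im,cv2.COLOR_BGR2HSV);m=cv2.inRange(h,(0,110,40),(14,255,190));m=cv2.morphologyEx(m,cv2.MORPH_OPEN,np.ones((2,2)))
s=np.array(SEAT[st])
for z,w in((.0,'rim'),(.013,'neck'),(.03,'body'),(.07,'body')):
    u,v=proj(c,(*s,.083+up+z));r=int(round(v));xs=np.nonzero(m[r,int(u)-22:int(u)+22])[0]+int(u)-22
    print(w,'row',r,'expected u',round(u,1),'seen',(xs.min(),xs.max(),(xs.min()+xs.max())/2) if len(xs) else None)
u,v=proj(c,(*s,.083+up));ys=np.nonzero(m[int(v)-25:int(v)+25,int(u)])[0]+int(v)-25
f=np.array([s[0]+.019,s[1],.083+up]);print('lowest row seen',ys.max() if len(ys) else None,'expected',proj(c,f)[1].round(1))
E
python3 chk.py sc7 3 .12
```

```text
rim row 142 expected u 376.6 seen (np.int64(371), np.int64(384), np.float64(377.5))
neck row 138 expected u 377.0 seen (np.int64(371), np.int64(389), np.float64(380.0))
body row 133 expected u 377.6 seen (np.int64(368), np.int64(391), np.float64(379.5))
body row 121 expected u 378.9 seen (np.int64(376), np.int64(382), np.float64(379.0))
lowest row seen 148 expected 147.1
```

step_arm([
  [0,1.5,-15,0,0,0.004],
  [0,0,-20,0,0,0],
  [0,0,-15,0,0,0],
  [0,0,-10,0,0,0],
  [0,0,-10,0,0,0],
  [0,0,-8,0,0,0],
  [0,0,0,0,0,0],
  [0,0,0,0,0,0],
])

```text
clock: 19.6
position: [0.4447, 0.0801, 0.2084]
ee_rot: [0.796, 1.7, -0.605]
force: [1.0, -1.7, -1.0]
width: 0.486
gripper_force: 32.0
```

step_arm([
  [0,0,-10,0,0,0],
  [0,0,-10,0,0,0],
  [0,0,-8,0,0,0],
  [0,0,-5,0,0,0],
  [0,0,0,0,0,0],
])

```text
clock: 20.02
position: [0.4446, 0.0802, 0.1742]
ee_rot: [0.795, 1.701, -0.606]
force: [0.3, 0.1, -1.8]
width: 0.486
gripper_force: 32.0
```

```bash
python3 go2.py p 3 -50 15 0
```

```text
at [0.4446 0.0802 0.1742] to [0.4446 0.0802 0.1661] total [ 0.  -0.1 -8.1] [-0.003  0.001 -0.   ] 
n 1 [0.0, -0.1, -8.1, -0.0025, 0.0007, -0.0003] margin 0.25 F [ 0.3  0.1 -1.8] w 0.486 gf 32.0
```

Clean insertion with no side force. Now to the seat.

step_arm([
  [0,0,-4,0,0,0],
  [0,0,-3,0,0,0],
  [0,0,-1.5,0,0,0],
  [0,0,0,0,0,0],
])

```text
clock: 20.35
position: [0.4449, 0.0802, 0.1675]
ee_rot: [0.795, 1.699, -0.605]
force: [-0.5, 1.5, 3.6]
width: 0.486
gripper_force: 32.0
```

step_arm([
  [0,0,-1,0,0,0],
  [0,0,-1,0,0,0],
  [0,0,0,0,0,0],
])

```text
clock: 20.6
position: [0.4452, 0.08, 0.1673]
ee_rot: [0.794, 1.695, -0.605]
force: [-3.1, 4.6, 17.2]
width: 0.486
gripper_force: 32.0
```

step_arm([
  [0,0,1.5,0,0,0],
  [0,0,0,0,0,0],
])

```text
clock: 20.77
position: [0.445, 0.0801, 0.1674]
ee_rot: [0.796, 1.699, -0.604]
force: [-1.3, 2.5, 6.7]
width: 0.481
gripper_force: 32.0
```

step_arm([
  [0,0,0,0,0,0],
  [0,0,0,0,0,0],
  [0,0,0,0,0,0],
  [0,0,0,0,0,0],
  [-6,7.5,2.5,0,0,0],
  [-12,15,5,0,0,0],
  [-12,15,5,0,0,0],
  [-12,15,5,0,0,0],
  [-12,15,5,0,0,0],
  [-5,5,25,0,0,0],
  [0,0,35,0,0,0],
  [0,0,35,0,0,0],
  [0,0,35,0,0,0],
], gripper=0.66)

```text
clock: 21.85
position: [0.3848, 0.1531, 0.3202]
ee_rot: [0.795, 1.702, -0.605]
force: [-0.2, 1.0, -0.4]
width: 0.661
gripper_force: 0.0
```

```bash
python3 look.py w8; python3 - <<'E'
from cell import cams
import cv2,numpy as np
im=cams.get_image('scene')[:,:,::-1];sd=cams.get_image('side')[:,:,::-1];cv2.imwrite('pics/sc8.png',im);cv2.imwrite('pics/sd8.png',sd)
cv2.imwrite('pics/m8.png',np.hstack([cv2.resize(im[90:240,180:480],(600,300),interpolation=2),cv2.resize(sd[150:300,290:390],(200,300),interpolation=2)]))
E
python3 chk.py sc8 3 0; python3 go2.py g .4835 -.289 0 15 .2
```

```text
21.85 pos [0.3848 0.1531 0.3202] ty [0.765 0.643 0.002] tz [ 0.622 -0.739 -0.261] j [-1.247  0.424 -0.119  2.165  0.898  1.693 -1.167] w 0.661 gf 0.0
rim row 174 expected u 373.0 seen (np.int64(369), np.int64(381), np.float64(375.0))
neck row 171 expected u 373.4 seen (np.int64(370), np.int64(383), np.float64(376.5))
body row 167 expected u 373.9 seen (np.int64(366), np.int64(386), np.float64(376.0))
body row 156 expected u 375.0 seen (np.int64(370), np.int64(388), np.float64(379.0))
lowest row seen 180 expected 179.2
at [0.3852 0.1533 0.3202] to [ 0.4724 -0.289   0.2146] total [  87.2 -442.3 -105.6] [ 1.699 -0.784 -1.701] 
n 23 [3.8, -19.2, -4.6, 0.0739, -0.0341, -0.0739] margin 0.34 F [-0.1  0.3 -0.4] w 0.66 gf 0.0
```

View pics/m8.png

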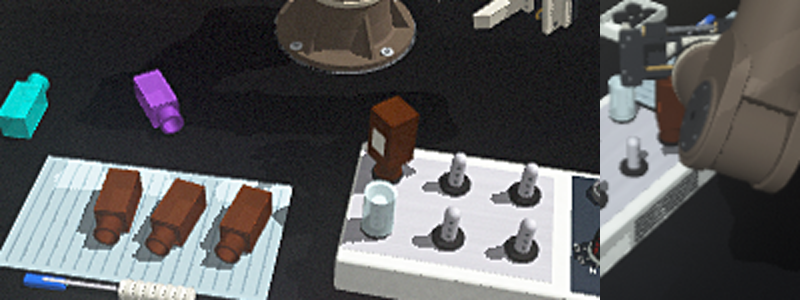

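The crop shows b1 standing on peg 3 with its neck down and three bottles left on the mat. Next is b2.

step_arm([
  [3.8,-19.2,0,0.0739,-0.0341,-0.0739],
  [3.8,-19.2,0,0.0739,-0.0341,-0.0739],
  [3.8,-19.2,0,0.0739,-0.0341,-0.0739],
  [3.8,-19.2,0,0.0739,-0.0341,-0.0739],
  [3.8,-19.2,0,0.0739,-0.0341,-0.0739],
  [3.8,-19.2,0,0.0739,-0.0341,-0.0739],
  [3.8,-19.2,-5,0.0739,-0.0341,-0.0739],
  [3.8,-19.2,-5,0.0739,-0.0341,-0.0739],
  [3.8,-19.2,-5,0.0739,-0.0341,-0.0739],
  [3.8,-19.2,-5,0.0739,-0.0341,-0.0739],
  [3.8,-19.2,-5,0.0739,-0.0341,-0.0739],
  [3.8,-19.2,-5,0.0739,-0.0341,-0.0739],
  [3.8,-19.2,-5,0.0739,-0.0341,-0.0739],
  [3.8,-19.2,-10,0.0739,-0.0341,-0.0739],
  [3.8,-19.2,-10,0.0739,-0.0341,-0.0739],
  [3.8,-19.2,-10,0.0739,-0.0341,-0.0739],
  [3.8,-19.2,-10,0.0739,-0.0341,-0.0739],
  [3.8,-19.2,-10,0.0739,-0.0341,-0.0739],
  [3.8,-19.2,-10,0.0739,-0.0341,-0.0739],
  [3.8,-19.2,-5,0.0739,-0.0341,-0.0739],
], gripper=0.7)

```text
clock: 23.67
position: [0.4618, -0.2315, 0.2174]
ee_rot: [2.922, 0.368, 0.231]
force: [0.3, 2.0, -0.4]
width: 0.699
gripper_force: 0.0
```

step_arm([
  [3.8,-19.2,-5,0.0739,-0.0341,-0.0739],
  [3.8,-19.2,0,0.0739,-0.0341,-0.0739],
  [3.8,-19.2,0,0.0739,-0.0341,-0.0739],
  [0,0,0,0,0,0],
  [0,0,0,0,0,0],
  [0,0,0,0,0,0],
  [0,0,0,0,0,0],
])

```text
clock: 24.25
position: [0.4734, -0.2868, 0.213]
ee_rot: [-3.114, -0.011, -0.404]
force: [0.1, 0.8, -0.1]
width: 0.703
gripper_force: 0.0
```

```bash
python3 look.py w9; python3 bot.py w9; python3 go2.py g .4835 -.289 0 15 .2
```

```text
24.25 pos [ 0.4734 -0.2868  0.213 ] ty [ 0.007 -1.    -0.001] tz [ 0.255  0.003 -0.967] j [ 0.059  0.231  0.583  1.995 -0.399  0.779 -0.686] w 0.703 gf 0.0
centre [ 0.4882 -0.294 ] yaw 0.3 size [0.045 0.076] origin [ 0.4732 -0.2941] 2258.5
centre [ 0.4968 -0.1961] yaw -14.4 size [0.047 0.087] origin [ 0.4823 -0.1923] 2737.5
centre [ 0.4982 -0.091 ] yaw -14.9 size [0.052 0.092] origin [ 0.4837 -0.0872] 3010.5
at [ 0.4736 -0.2867  0.2133] to [ 0.4724 -0.289   0.2146] total [-1.2 -2.3  1.4] [-0.001 -0.003 -0.008] 
n 1 [-1.2, -2.3, 1.4, -0.0006, -0.0029, -0.0079] margin 0.57 F [-0.5 -0.7 -0.2] w 0.696 gf 0.0
```

```bash
python3 - <<'E'
from h import *;import pickle
im=cv2.imread('pics/w9.png');c=pickle.load(open('pics/w9.pkl','rb'));h=cv2.cvtColor(im,cv2.COLOR_BGR2HSV)
for x in np.arange(.42,.6,.006):
    u,v=proj(c,(x,-.294,.040)).round().astype(int);print(round(x,3),(u,v),h[v,u].tolist(),end='; ')
E
```

```text
0.42 (np.int64(327), np.int64(263)) [95, 13, 252]; 0.426 (np.int64(327), np.int64(257)) [95, 13, 252]; 0.432 (np.int64(327), np.int64(252)) [95, 13, 252]; 0.438 (np.int64(327), np.int64(247)) [97, 13, 252]; 0.444 (np.int64(327), np.int64(242)) [7, 111, 136]; 0.45 (np.int64(327), np.int64(237)) [6, 109, 133]; 0.456 (np.int64(327), np.int64(232)) [7, 112, 134]; 0.462 (np.int64(327), np.int64(227)) [8, 115, 133]; 0.468 (np.int64(327), np.int64(222)) [7, 118, 134]; 0.474 (np.int64(327), np.int64(217)) [7, 123, 137]; 0.48 (np.int64(327), np.int64(211)) [7, 125, 137]; 0.486 (np.int64(327), np.int64(206)) [7, 128, 136]; 0.492 (np.int64(327), np.int64(201)) [7, 129, 136]; 0.498 (np.int64(327), np.int64(196)) [7, 128, 137]; 0.504 (np.int64(327), np.int64(191)) [8, 131, 138]; 0.51 (np.int64(327), np.int64(186)) [8, 130, 137]; 0.516 (np.int64(327), np.int64(180)) [8, 131, 138]; 0.522 (np.int64(327), np.int64(175)) [8, 127, 139]; 0.528 (np.int64(328), np.int64(170)) [8, 99, 126]; 0.534 (np.int64(328), np.int64(165)) [7, 125, 139]; 0.54 (np.int64(328), np.int64(159)) [7, 122, 138]; 0.546 (np.int64(328), np.int64(154)) [7, 118, 138]; 0.552 (np.int64(328), np.int64(149)) [6, 115, 135]; 0.558 (np.int64(328), np.int64(144)) [99, 23, 236]; 0.564 (np.int64(328), np.int64(138)) [99, 22, 245]; 0.57 (np.int64(328), np.int64(133)) [98, 21, 244]; 0.576 (np.int64(328), np.int64(128)) [99, 21, 244]; 0.582 (np.int64(328), np.int64(123)) [99, 22, 244]; 0.588 (np.int64(328), np.int64(117)) [97, 22, 242]; 0.594 (np.int64(328), np.int64(112)) [98, 23, 241];
```

```bash
sed -i 's/(0,110,40),(14,255,190)/(0,70,35),(16,255,190)/' bot.py chk.py; for n in w1 w6 w9; do echo $n; python3 bot.py $n; done
```

```text
w1
centre [ 0.4972 -0.3875] yaw 7.8 size [0.06  0.114] origin [ 0.4823 -0.3895] 1916.5
centre [ 0.5013 -0.2943] yaw -0.6 size [0.05  0.116] origin [ 0.4863 -0.2941] 1865.0
centre [ 0.5142 -0.2037] yaw -14.5 size [0.047 0.116] origin [ 0.4997 -0.2   ] 1952.0
centre [ 0.5156 -0.1038] yaw -15.3 size [0.054 0.115] origin [ 0.5011 -0.0998] 2368.0
w6
centre [ 0.4936 -0.385 ] yaw 6.7 size [0.047 0.117] origin [ 0.4787 -0.3867] 3295.0
centre [ 0.4982 -0.2907] yaw -0.6 size [0.056 0.117] origin [ 0.4832 -0.2905] 3773.0
centre [ 0.5094 -0.2008] yaw -14.8 size [0.067 0.118] origin [ 0.4949 -0.1969] 4439.5
centre [ 0.5093 -0.1005] yaw -14.0 size [0.082 0.122] origin [ 0.4947 -0.0969] 5630.0
w9
centre [ 0.4981 -0.2934] yaw 0.3 size [0.047 0.117] origin [ 0.4831 -0.2935] 3281.5
centre [ 0.4967 -0.1983] yaw -14.5 size [0.053 0.089] origin [ 0.4822 -0.1946] 3097.5
centre [ 0.51   -0.1012] yaw -14.4 size [0.067 0.12 ] origin [ 0.4955 -0.0975] 4544.5
```

```bash
python3 go2.py g .483 -.2935 0 15 0
```

```text
at [ 0.4736 -0.2867  0.2133] to [ 0.4719 -0.2935  0.0146] total [  -1.7   -6.8 -198.6] [-0.001 -0.003 -0.008] 
n 8 [-0.2, -0.8, -24.8, -0.0001, -0.0004, -0.001] margin 0.22 F [-0.5 -0.7 -0.2] w 0.696 gf 0.0
```

step_arm([
  [-0.5,-2,-10,0,0,-0.002],
  [-0.5,-2,-20,0,0,-0.002],
  [-0.7,-2,-25,0,0,-0.004],
  [0,-0.8,-25,0,0,0],
  [0,0,-25,0,0,0],
  [0,0,-25,0,0,0],
  [0,0,-25,0,0,0],
  [0,0,-20,0,0,0],
  [0,0,-13,0,0,0],
  [0,0,-10,0,0,0],
  [0,0,0,0,0,0],
  [0,0,0,0,0,0],
  [0,0,0,0,0,0],
])

```text
clock: 25.38
position: [0.4717, -0.2954, 0.0161]
ee_rot: [3.115, -0.005, 0.407]
force: [0.8, -0.3, 0.4]
width: 0.698
gripper_force: 0.0
```

```bash
python3 go2.py g .483 -.2935 0 15 0
```

```text
at [ 0.4717 -0.2954  0.0161] to [ 0.4719 -0.2935  0.0146] total [ 0.3  1.9 -1.5] [ 0.    -0.002  0.003] 
n 1 [0.3, 1.9, -1.5, 0.0002, -0.0017, 0.003] margin 0.23 F [ 0.8 -0.3  0.4] w 0.698 gf 0.0
```

step_arm([
  [0,1.5,-1,0,0,0],
  [0,0,0,0,0,0],
  [0,0,0,0,0,0],
  [0,0,0,0,0,0],
  [0,0,0,0,0,0],
  [0,0,0,0,0,0],
  [0,0,0,0,0,0],
  [0,0,0,0,0,0],
], gripper=0, force=30)

```text
clock: 26.05
position: [0.4717, -0.2941, 0.0152]
ee_rot: [3.115, -0.006, 0.408]
force: [-1.2, 1.9, 6.4]
width: 0.488
gripper_force: 29.9
```

step_arm([
  [0,0,10,0,0,0],
  [0,0,20,0,0,0],
  [0,0,25,0,0,0],
  [0,0,25,0,0,0],
  [0,0,30,0,0,0],
  [0,0,30,0,0,0],
  [0,0,30,0,0,0],
  [0,0,30,0,0,0],
  [0,0,30,0,0,0],
  [0,0,20,0,0,0],
  [0,0,0,0,0,0],
])

```text
clock: 26.97
position: [0.4729, -0.2956, 0.2692]
ee_rot: [3.111, -0.006, 0.416]
force: [0.7, -1.5, -1.2]
width: 0.487
gripper_force: 29.9
```

```bash
python3 go2.py p 1 -50 15 .16
```

```text
at [ 0.4729 -0.2956  0.2692] to [0.5534 0.165  0.3261] total [ 80.5 460.5  56.9] [-1.704  0.802  1.7  ] 
n 24 [3.4, 19.2, 2.4, -0.071, 0.0334, 0.0708] margin 0.49 F [ 0.7 -1.5 -1.2] w 0.487 gf 29.9
```

step_arm([
  [3.4,19.2,2.4,-0.071,0.0334,0.0708],
  [3.4,19.2,2.4,-0.071,0.0334,0.0708],
  [3.4,19.2,2.4,-0.071,0.0334,0.0708],
  [3.4,19.2,2.4,-0.071,0.0334,0.0708],
  [3.4,19.2,2.4,-0.071,0.0334,0.0708],
  [3.4,19.2,2.4,-0.071,0.0334,0.0708],
  [3.4,19.2,2.4,-0.071,0.0334,0.0708],
  [3.4,19.2,2.4,-0.071,0.0334,0.0708],
  [3.4,19.2,2.4,-0.071,0.0334,0.0708],
  [3.4,19.2,2.4,-0.071,0.0334,0.0708],
  [3.4,19.2,2.4,-0.071,0.0334,0.0708],
  [3.4,19.2,2.4,-0.071,0.0334,0.0708],
  [3.4,19.2,2.4,-0.071,0.0334,0.0708],
  [3.4,19.2,2.4,-0.071,0.0334,0.0708],
  [3.4,19.2,2.4,-0.071,0.0334,0.0708],
  [3.4,19.2,2.4,-0.071,0.0334,0.0708],
  [3.4,19.2,2.4,-0.071,0.0334,0.0708],
  [3.4,19.2,2.4,-0.071,0.0334,0.0708],
  [3.4,19.2,2.4,-0.071,0.0334,0.0708],
  [3.4,19.2,2.4,-0.071,0.0334,0.0708],
])

```text
clock: 28.63
position: [0.5392, 0.0911, 0.3116]
ee_rot: [1.258, 1.58, -0.505]
force: [-0.4, 0.1, -1.5]
width: 0.489
gripper_force: 29.9
```

step_arm([
  [3.4,19.2,2.4,-0.071,0.0334,0.0708],
  [3.4,19.2,2.4,-0.071,0.0334,0.0708],
  [3.4,19.2,2.4,-0.071,0.0334,0.0708],
  [3.4,19.2,2.4,-0.071,0.0334,0.0708],
  [0,0,0,0,0,0],
  [0,0,0,0,0,0],
  [0,0,0,0,0,0],
])

```text
clock: 29.22
position: [0.5528, 0.1655, 0.3219]
ee_rot: [0.796, 1.693, -0.614]
force: [0.9, -0.5, -0.9]
width: 0.485
gripper_force: 29.9
```

```bash
cat > sc.py <<'E'
import sys,cv2
from cell import cams
cv2.imwrite(f'pics/{sys.argv[1]}.png',cams.get_image('scene')[:,:,::-1])
E
python3 sc.py sc10; python3 chk.py sc10 1 .16; python3 go2.py p 1 -50 15 .16
```

```text
rim row 162 expected u 412.3 seen (np.int64(407), np.int64(422), np.float64(414.5))
neck row 158 expected u 413.0 seen (np.int64(405), np.int64(429), np.float64(417.0))
body row 153 expected u 414.1 seen (np.int64(402), np.int64(430), np.float64(416.0))
body row 140 expected u 416.7 seen (np.int64(404), np.int64(426), np.float64(415.0))
lowest row seen 170 expected 168.1
at [0.553  0.1652 0.3223] to [0.5534 0.165  0.3261] total [ 0.4 -0.2  3.8] [0.004 0.005 0.006] 
n 1 [0.4, -0.2, 3.8, 0.0039, 0.0047, 0.0064] margin 0.49 F [-0.1 -0.4 -1.5] w 0.486 gf 29.9
```

step_arm([
  [0.4,0,-15,0.004,0.004,0.006],
  [0,0,-25,0,0,0],
  [0,0,-25,0,0,0],
  [0,0,-15,0,0,0],
  [0,0,-12,0,0,0],
  [0,0,-10,0,0,0],
  [0,0,-8,0,0,0],
  [0,0,-8,0,0,0],
  [0,0,0,0,0,0],
])

```text
clock: 30.02
position: [0.5533, 0.1665, 0.2034]
ee_rot: [0.79, 1.701, -0.608]
force: [0.2, -0.3, -0.9]
width: 0.491
gripper_force: 29.9
```

step_arm([
  [0,0,-8,0,0,0],
  [0,0,-8,0,0,0],
  [0,0,-8,0,0,0],
  [0,0,-4,0,0,0],
  [0,0,0,0,0,0],
  [0,0,0,0,0,0],
])

```text
clock: 30.52
position: [0.5534, 0.1666, 0.1762]
ee_rot: [0.79, 1.701, -0.608]
force: [0.0, -0.5, -1.1]
width: 0.487
gripper_force: 29.9
```

```bash
python3 go2.py p 1 -50 15 0
```

```text
at [0.5534 0.1666 0.1762] to [0.5534 0.165  0.1661] total [  0.   -1.6 -10.1] [ 0.001  0.    -0.003] 
n 1 [0.0, -1.6, -10.1, 0.0014, 0.0001, -0.0028] margin 0.56 F [ 0.  -0.5 -1.1] w 0.487 gf 29.9
```

step_arm([
  [0,-1,-5,0,0,0],
  [0,0,-3,0,0,0],
  [0,0,-1.5,0,0,0],
  [0,0,-1.5,0,0,0],
  [0,0,0,0,0,0],
])

```text
clock: 30.93
position: [0.5538, 0.1657, 0.1674]
ee_rot: [0.789, 1.697, -0.607]
force: [-2.5, 3.0, 12.3]
width: 0.487
gripper_force: 30.0
```

```bash
python3 st.py
```

```text
30.93 pos [0.5538 0.1657 0.1674] ty [0.764 0.645 0.001] tz [ 0.624 -0.739 -0.254] j [-1.11  0.8   0.11  2.01  1.14  1.37 -1.22] w 0.487 gf 30.0 F [-2.5  3.  12.3]
```

Seated at the same height as b1, with a 12 N reaction. Release and retreat.

step_arm([
  [0,0,1,0,0,0],
  [0,0,0,0,0,0],
])

```text
clock: 31.1
position: [0.5538, 0.1657, 0.1675]
ee_rot: [0.79, 1.699, -0.607]
force: [-0.4, 2.6, 5.4]
width: 0.489
gripper_force: 30.0
```

step_arm([
  [0,0,0,0,0,0],
  [0,0,0,0,0,0],
  [0,0,0,0,0,0],
  [0,0,0,0,0,0],
  [-6,7.5,2.5,0,0,0],
  [-12,15,5,0,0,0],
  [-12,15,5,0,0,0],
  [-12,15,5,0,0,0],
  [-12,15,5,0,0,0],
  [-5,5,25,0,0,0],
  [0,0,35,0,0,0],
  [0,0,35,0,0,0],
  [0,0,35,0,0,0],
  [0,0,20,0,0,0],
], gripper=0.66)

```text
clock: 32.27
position: [0.4939, 0.2387, 0.3422]
ee_rot: [0.792, 1.701, -0.604]
force: [0.3, 0.1, -0.8]
width: 0.657
gripper_force: 0.0
```

```bash
python3 sc.py sc11; python3 chk.py sc11 1 0; python3 chk.py sc11 3 0; python3 go2.py g .495 -.198 -14.5 10 .2; python3 - <<'E'
from bot import *
from cell import cams
for o in bottles(cv2.imread('pics/sc11.png'),cams.get_calibration('scene'),amin=150):
    if o[0][0]>0:print(o[0].round(3),o[1].round(1),np.round(o[2],3))
print('before')
for o in bottles(cv2.imread('pics/scene0.png'),cams.get_calibration('scene'),amin=150):
    if o[0][0]>0:print(o[0].round(3),o[1].round(1),np.round(o[2],3))
E
```

```text
rim row 206 expected u 403.6 seen (np.int64(398), np.int64(413), np.float64(405.5))
neck row 203 expected u 404.2 seen (np.int64(399), np.int64(418), np.float64(408.5))
body row 199 expected u 405.1 seen (np.int64(395), np.int64(419), np.float64(407.0))
body row 188 expected u 407.1 seen (np.int64(397), np.int64(422), np.float64(409.5))
lowest row seen 212 expected 211.8
rim row 174 expected u 373.0 seen (np.int64(368), np.int64(381), np.float64(374.5))
neck row 171 expected u 373.4 seen (np.int64(369), np.int64(385), np.float64(377.0))
body row 167 expected u 373.9 seen (np.int64(366), np.int64(386), np.float64(376.0))
body row 156 expected u 375.0 seen (np.int64(365), np.int64(389), np.float64(377.0))
lowest row seen 180 expected 179.2
at [0.4944 0.2389 0.3445] to [ 0.4827 -0.1948  0.2143] total [ -11.7 -433.7 -130.2] [ 1.579 -0.986 -1.936] 
n 25 [-0.5, -17.3, -5.2, 0.0632, -0.0395, -0.0774] margin 0.35 F [0.7 0.5 2. ] w 0.661 gf 0.0
[ 0.509 -0.204] -14.4 [0.065 0.139]
[ 0.511 -0.106] -13.2 [0.061 0.141]
[0.307 0.102] 3.2 [0.076 0.186]
[0.432 0.195] -6.2 [0.074 0.174]
before
[ 0.492 -0.387] 7.8 [0.06  0.144]
[ 0.497 -0.293] -1.0 [0.061 0.144]
[ 0.509 -0.204] -14.4 [0.065 0.139]
[ 0.511 -0.106] -13.2 [0.061 0.141]
```

step_arm([
  [-0.5,-17.3,0,0.0632,-0.0395,-0.0774],
  [-0.5,-17.3,0,0.0632,-0.0395,-0.0774],
  [-0.5,-17.3,0,0.0632,-0.0395,-0.0774],
  [-0.5,-17.3,0,0.0632,-0.0395,-0.0774],
  [-0.5,-17.3,0,0.0632,-0.0395,-0.0774],
  [-0.5,-17.3,0,0.0632,-0.0395,-0.0774],
  [-0.5,-17.3,0,0.0632,-0.0395,-0.0774],
  [-0.5,-17.3,0,0.0632,-0.0395,-0.0774],
  [-0.5,-17.3,0,0.0632,-0.0395,-0.0774],
  [-0.5,-17.3,0,0.0632,-0.0395,-0.0774],
  [-0.5,-17.3,0,0.0632,-0.0395,-0.0774],
  [-0.5,-17.3,0,0.0632,-0.0395,-0.0774],
  [-0.5,-17.3,0,0.0632,-0.0395,-0.0774],
  [-0.5,-17.3,-5,0.0632,-0.0395,-0.0774],
  [-0.5,-17.3,-10,0.0632,-0.0395,-0.0774],
  [-0.5,-17.3,-10,0.0632,-0.0395,-0.0774],
  [-0.5,-17.3,-10,0.0632,-0.0395,-0.0774],
  [-0.5,-17.3,-10,0.0632,-0.0395,-0.0774],
  [-0.5,-17.3,-15,0.0632,-0.0395,-0.0774],
  [-0.5,-17.3,-15,0.0632,-0.0395,-0.0774],
], gripper=0.7)

```text
clock: 33.98
position: [0.4846, -0.1078, 0.2637]
ee_rot: [2.813, 0.238, 0.027]
force: [0.7, 0.6, 0.1]
width: 0.702
gripper_force: 0.0
```

step_arm([
  [-0.5,-17.3,-15,0.0632,-0.0395,-0.0774],
  [-0.5,-17.3,-15,0.0632,-0.0395,-0.0774],
  [-0.5,-17.3,-10,0.0632,-0.0395,-0.0774],
  [-0.5,-17.3,-10,0.0632,-0.0395,-0.0774],
  [-0.5,-17.3,-5,0.0632,-0.0395,-0.0774],
  [0,0,0,0,0,0],
  [0,0,0,0,0,0],
  [0,0,0,0,0,0],
  [0,0,0,0,0,0],
])

```text
clock: 34.73
position: [0.4824, -0.1927, 0.2089]
ee_rot: [3.086, -0.378, 0.269]
force: [0.9, 0.6, 0.9]
width: 0.701
gripper_force: 0.0
```

```bash
python3 look.py w12; python3 bot.py w12; python3 go2.py g .495 -.198 -14.5 10 .2
```

```text
34.73 pos [ 0.4824 -0.1927  0.2089] ty [-0.241 -0.97  -0.   ] tz [ 0.168 -0.042 -0.985] j [-0.227  0.191  0.603  2.034 -0.182  0.784 -1.338] w 0.701 gf 0.0
centre [ 0.4963 -0.2012] yaw -14.3 size [0.047 0.089] origin [ 0.4818 -0.1975] 2892.5
centre [ 0.5103 -0.1027] yaw -15.4 size [0.054 0.119] origin [ 0.4958 -0.0987] 3626.0
at [ 0.4825 -0.1926  0.2089] to [ 0.4827 -0.1948  0.2143] total [ 0.2 -2.2  5.4] [-0.    -0.001 -0.01 ] 
n 1 [0.2, -2.2, 5.4, -0.0003, -0.0007, -0.0097] margin 0.54 F [-0.2 -0.1 -0.1] w 0.699 gf 0.0
```

```bash
python3 go2.py g .4945 -.2005 -14.4 10 0
```

```text
at [ 0.4825 -0.1926  0.2089] to [ 0.4822 -0.1973  0.0143] total [  -0.3   -4.7 -194.6] [-0.    -0.001 -0.008] 
n 8 [-0.0, -0.6, -24.3, -0.0, -0.0001, -0.001] margin 0.19 F [-0.2 -0.1 -0.1] w 0.699 gf 0.0
```

step_arm([
  [0,-2,-10,0,0,-0.004],
  [0,-2,-20,0,0,-0.004],
  [0,-0.7,-25,0,0,0],
  [0,0,-25,0,0,0],
  [0,0,-25,0,0,0],
  [0,0,-25,0,0,0],
  [0,0,-25,0,0,0],
  [0,0,-18,0,0,0],
  [0,0,-12,0,0,0],
  [0,0,-9,0,0,0],
  [0,0,0,0,0,0],
  [0,0,0,0,0,0],
  [0,0,0,0,0,0],
])

```text
clock: 35.87
position: [0.4824, -0.1991, 0.0154]
ee_rot: [3.082, -0.395, 0.27]
force: [0.5, 0.4, 0.5]
width: 0.697
gripper_force: 0.0
```

```bash
python3 go2.py g .4945 -.2005 -14.4 10 0
```

```text
at [ 0.4824 -0.1991  0.0154] to [ 0.4822 -0.1973  0.0143] total [-0.2  1.7 -1.1] [0.    0.    0.003] 
n 1 [-0.2, 1.7, -1.1, 0.0001, 0.0004, 0.0034] margin 0.19 F [0.5 0.4 0.5] w 0.697 gf 0.0
```

step_arm([
  [0,1.5,-1,0,0,0],
  [0,0,0,0,0,0],
  [0,0,0,0,0,0],
  [0,0,0,0,0,0],
  [0,0,0,0,0,0],
  [0,0,0,0,0,0],
  [0,0,0,0,0,0],
  [0,0,0,0,0,0],
], gripper=0, force=30)

```text
clock: 36.53
position: [0.4822, -0.1975, 0.0143]
ee_rot: [3.083, -0.395, 0.27]
force: [-2.4, 1.7, 6.9]
width: 0.486
gripper_force: 30.0
```

step_arm([
  [0,0,10,0,0,0],
  [0,0,20,0,0,0],
  [0,0,25,0,0,0],
  [0,0,25,0,0,0],
  [0,0,30,0,0,0],
  [0,0,30,0,0,0],
  [0,0,30,0,0,0],
  [0,0,30,0,0,0],
  [0,0,30,0,0,0],
  [0,0,30,0,0,0],
  [0,0,30,0,0,0],
  [0,0,30,0,0,0],
  [0,0,0,0,0,0],
])

```text
clock: 37.62
position: [0.4839, -0.1988, 0.3395]
ee_rot: [3.081, -0.396, 0.282]
force: [-0.3, -0.7, -1.0]
width: 0.489
gripper_force: 30.0
```

```bash
python3 go2.py p 2 -50 10 .18;python3 go2.py p 2 -45 10 .18
```

```text
at [ 0.4839 -0.1988  0.3395] to [0.5628 0.2593 0.3477] total [ 78.9 458.1   8.2] [-1.665  1.053  1.863] 
n 25 [3.2, 18.3, 0.3, -0.0666, 0.0421, 0.0745] margin 0.33 F [-0.3 -0.7 -1. ] w 0.489 gf 30.0
at [ 0.4839 -0.1988  0.3395] to [0.5637 0.2601 0.3477] total [ 79.7 458.9   8.2] [-1.737  0.995  1.917] 
n 26 [3.1, 17.7, 0.3, -0.0668, 0.0383, 0.0737] margin 0.37 F [-0.3 -0.7 -1. ] w 0.489 gf 30.0
```

step_arm([
  [3.2,18.3,0.3,-0.0666,0.0421,0.0745],
  [3.2,18.3,0.3,-0.0666,0.0421,0.0745],
  [3.2,18.3,0.3,-0.0666,0.0421,0.0745],
  [3.2,18.3,0.3,-0.0666,0.0421,0.0745],
  [3.2,18.3,0.3,-0.0666,0.0421,0.0745],
  [3.2,18.3,0.3,-0.0666,0.0421,0.0745],
  [3.2,18.3,0.3,-0.0666,0.0421,0.0745],
  [3.2,18.3,0.3,-0.0666,0.0421,0.0745],
  [3.2,18.3,0.3,-0.0666,0.0421,0.0745],
  [3.2,18.3,0.3,-0.0666,0.0421,0.0745],
  [3.2,18.3,0.3,-0.0666,0.0421,0.0745],
  [3.2,18.3,0.3,-0.0666,0.0421,0.0745],
  [3.2,18.3,0.3,-0.0666,0.0421,0.0745],
  [3.2,18.3,0.3,-0.0666,0.0421,0.0745],
  [3.2,18.3,0.3,-0.0666,0.0421,0.0745],
  [3.2,18.3,0.3,-0.0666,0.0421,0.0745],
  [3.2,18.3,0.3,-0.0666,0.0421,0.0745],
  [3.2,18.3,0.3,-0.0666,0.0421,0.0745],
  [3.2,18.3,0.3,-0.0666,0.0421,0.0745],
  [3.2,18.3,0.3,-0.0666,0.0421,0.0745],
])

```text
clock: 39.28
position: [0.5459, 0.1698, 0.3388]
ee_rot: [1.335, 1.414, -0.535]
force: [-0.1, -0.5, -1.9]
width: 0.492
gripper_force: 30.0
```

step_arm([
  [3.2,18.3,0.3,-0.0666,0.0421,0.0745],
  [3.2,18.3,0.3,-0.0666,0.0421,0.0745],
  [3.2,18.3,0.3,-0.0666,0.0421,0.0745],
  [3.2,18.3,0.3,-0.0666,0.0421,0.0745],
  [3.2,18.3,0.3,-0.0666,0.0421,0.0745],
  [0,0,0,0,0,0],
  [0,0,0,0,0,0],
  [0,0,0,0,0,0],
])

```text
clock: 39.95
position: [0.5619, 0.2589, 0.3413]
ee_rot: [0.755, 1.613, -0.637]
force: [0.7, 0.2, -0.2]
width: 0.488
gripper_force: 30.0
```

```bash
python3 sc.py sc13; python3 go2.py p 2 -50 10 .18; python3 chk.py sc13 2 .18
```

```text
at [0.5621 0.2586 0.3416] to [0.5628 0.2593 0.3477] total [0.7 0.7 6.1] [0.005 0.006 0.003] 
n 1 [0.7, 0.7, 6.1, 0.005, 0.0063, 0.0028] margin 0.34 F [ 0.4  0.2 -1.2] w 0.488 gf 30.0
rim row 162 expected u 455.2 seen (np.int64(448), np.int64(468), np.float64(458.0))
neck row 158 expected u 456.5 seen (np.int64(448), np.int64(473), np.float64(460.5))
body row 153 expected u 458.1 seen (np.int64(445), np.int64(474), np.float64(459.5))
body row 139 expected u 462.1 seen (np.int64(449), np.int64(473), np.float64(461.0))
lowest row seen 172 expected 167.9
```

step_arm([
  [0.7,0.5,-15,0.005,0.006,0.003],
  [0,0,-25,0,0,0],
  [0,0,-25,0,0,0],
  [0,0,-25,0,0,0],
  [0,0,-12,0,0,0],
  [0,0,-10,0,0,0],
  [0,0,-8,0,0,0],
  [0,0,-8,0,0,0],
  [0,0,-8,0,0,0],
  [0,0,0,0,0,0],
])

```text
clock: 40.83
position: [0.5625, 0.2604, 0.2043]
ee_rot: [0.751, 1.623, -0.634]
force: [-0.4, -0.2, -0.8]
width: 0.486
gripper_force: 30.0
```

step_arm([
  [0,0,-7,0,0,0],
  [0,0,-7,0,0,0],
  [0,0,-5,0,0,0],
  [0,0,0,0,0,0],
  [0,0,0,0,0,0],
])

```text
clock: 41.25
position: [0.5625, 0.2605, 0.1862]
ee_rot: [0.751, 1.622, -0.634]
force: [0.1, 0.2, -1.7]
width: 0.488
gripper_force: 30.0
```

```bash
python3 go2.py p 2 -50 10 0
```

```text
at [0.5625 0.2605 0.1862] to [0.5628 0.2593 0.1677] total [  0.3  -1.2 -18.5] [ 0.002 -0.001 -0.004] 
n 1 [0.3, -1.2, -18.5, 0.0019, -0.0011, -0.0037] margin 0.47 F [ 0.1  0.2 -1.7] w 0.488 gf 30.0
```

step_arm([
  [0.3,-1,-6,0,0,-0.003],
  [0,0,-5,0,0,0],
  [0,0,-3,0,0,0],
  [0,0,-2,0,0,0],
  [0,0,0,0,0,0],
])

```text
clock: 41.67
position: [0.5629, 0.2593, 0.1708]
ee_rot: [0.754, 1.62, -0.636]
force: [-1.5, -0.7, 2.3]
width: 0.488
gripper_force: 30.0
```

step_arm([
  [0,0,-1.5,0,0,0],
  [0,0,-1,0,0,0],
  [0,0,0,0,0,0],
])

```text
clock: 41.92
position: [0.5631, 0.2592, 0.1707]
ee_rot: [0.754, 1.616, -0.636]
force: [-4.1, 1.4, 13.7]
width: 0.487
gripper_force: 30.0
```

step_arm([
  [0,0,1,0,0,0],
  [0,0,0,0,0,0],
])

```text
clock: 42.08
position: [0.5631, 0.2591, 0.1707]
ee_rot: [0.755, 1.618, -0.636]
force: [-2.2, 2.0, 7.9]
width: 0.488
gripper_force: 30.0
```

step_arm([
  [0,0,0,0,0,0],
  [0,0,0,0,0,0],
  [0,0,0,0,0,0],
  [0,0,0,0,0,0],
  [-6,7.5,2,0,0,0],
  [-12,15,4,0,0,0],
  [-12,15,4,0,0,0],
  [-12,15,4,0,0,0],
  [-12,15,4,0,0,0],
  [-5,5,25,0,0,0],
  [0,0,35,0,0,0],
  [0,0,35,0,0,0],
  [0,0,35,0,0,0],
  [0,0,20,0,0,0],
], gripper=0.66)

```text
clock: 43.25
position: [0.5035, 0.3326, 0.3405]
ee_rot: [0.757, 1.621, -0.632]
force: [0.9, 0.3, -0.4]
width: 0.661
gripper_force: 0.0
```

```bash
python3 sc.py sc14; for s in 1 2 3; do python3 chk.py sc14 $s 0; done; python3 go2.py g .495 -.099 -15 10 .2; python3 - <<'E'
from bot import *
from cell import cams
for o in bottles(cv2.imread('pics/sc14.png'),cams.get_calibration('scene'),amin=150):
    if o[0][0]>0:print(o[0].round(3),o[1].round(1),np.round(o[2],3))
E
```

```text
rim row 206 expected u 403.6 seen (np.int64(398), np.int64(413), np.float64(405.5))
neck row 203 expected u 404.2 seen (np.int64(399), np.int64(418), np.float64(408.5))
body row 199 expected u 405.1 seen (np.int64(396), np.int64(420), np.float64(408.0))
body row 188 expected u 407.1 seen (np.int64(397), np.int64(422), np.float64(409.5))
lowest row seen 212 expected 211.8
rim row 212 expected u 440.4 seen (np.int64(435), np.int64(450), np.float64(442.5))
neck row 209 expected u 441.4 seen (np.int64(436), np.int64(455), np.float64(445.5))
body row 205 expected u 442.6 seen (np.int64(433), np.int64(457), np.float64(445.0))
body row 194 expected u 445.7 seen (np.int64(435), np.int64(461), np.float64(448.0))
lowest row seen 218 expected 217.8
rim row 174 expected u 373.0 seen (np.int64(368), np.int64(381), np.float64(374.5))
neck row 171 expected u 373.4 seen (np.int64(369), np.int64(385), np.float64(377.0))
body row 167 expected u 373.9 seen (np.int64(366), np.int64(387), np.float64(376.5))
body row 156 expected u 375.0 seen (np.int64(370), np.int64(389), np.float64(379.5))
lowest row seen 180 expected 179.2
at [0.5039 0.3329 0.3431] to [ 0.4827 -0.0957  0.2143] total [ -21.1 -428.6 -128.8] [ 1.656 -1.048 -1.871] 
n 25 [-0.8, -17.1, -5.2, 0.0662, -0.0419, -0.0748] margin 0.22 F [0.1 0.4 2.4] w 0.66 gf 0.0
[ 0.511 -0.106] -13.2 [0.061 0.141]
[0.307 0.102] 3.2 [0.076 0.186]
[0.431 0.193] -10.8 [0.076 0.174]
[0.442 0.299] -17.5 [0.073 0.174]
```

step_arm([
  [-0.8,-17.1,0,0.0662,-0.0419,-0.0748],
  [-0.8,-17.1,0,0.0662,-0.0419,-0.0748],
  [-0.8,-17.1,0,0.0662,-0.0419,-0.0748],
  [-0.8,-17.1,0,0.0662,-0.0419,-0.0748],
  [-0.8,-17.1,0,0.0662,-0.0419,-0.0748],
  [-0.8,-17.1,0,0.0662,-0.0419,-0.0748],
  [-0.8,-17.1,0,0.0662,-0.0419,-0.0748],
  [-0.8,-17.1,0,0.0662,-0.0419,-0.0748],
  [-0.8,-17.1,0,0.0662,-0.0419,-0.0748],
  [-0.8,-17.1,0,0.0662,-0.0419,-0.0748],
  [-0.8,-17.1,0,0.0662,-0.0419,-0.0748],
  [-0.8,-17.1,0,0.0662,-0.0419,-0.0748],
  [-0.8,-17.1,0,0.0662,-0.0419,-0.0748],
  [-0.8,-17.1,0,0.0662,-0.0419,-0.0748],
  [-0.8,-17.1,0,0.0662,-0.0419,-0.0748],
  [-0.8,-17.1,0,0.0662,-0.0419,-0.0748],
  [-0.8,-17.1,0,0.0662,-0.0419,-0.0748],
  [-0.8,-17.1,0,0.0662,-0.0419,-0.0748],
  [-0.8,-17.1,-5,0.0662,-0.0419,-0.0748],
  [-0.8,-17.1,-10,0.0662,-0.0419,-0.0748],
], gripper=0.7)

```text
clock: 44.97
position: [0.4884, -0.0101, 0.3227]
ee_rot: [2.796, 0.211, 0.012]
force: [-0.4, -1.1, 0.2]
width: 0.7
gripper_force: 0.0
```

step_arm([
  [-0.8,-17.1,-15,0.0662,-0.0419,-0.0748],
  [-0.8,-17.1,-20,0.0662,-0.0419,-0.0748],
  [-0.8,-17.1,-20,0.0662,-0.0419,-0.0748],
  [-0.8,-17.1,-20,0.0662,-0.0419,-0.0748],
  [-0.8,-17.1,-20,0.0662,-0.0419,-0.0748],
  [0,0,-18,0,0,0],
  [0,0,0,0,0,0],
  [0,0,0,0,0,0],
  [0,0,0,0,0,0],
])

```text
clock: 45.72
position: [0.4848, -0.0943, 0.2097]
ee_rot: [3.083, -0.389, 0.266]
force: [-0.2, -0.4, 0.1]
width: 0.701
gripper_force: 0.0
```

```bash
python3 look.py w15; python3 bot.py w15; python3 go2.py g .4955 -.099 -15 10 0
```

```text
45.72 pos [ 0.4848 -0.0943  0.2097] ty [-0.249 -0.969  0.001] tz [ 0.166 -0.044 -0.985] j [-0.451  0.138  0.581  2.085 -0.074  0.772 -1.654] w 0.701 gf 0.0
centre [ 0.4972 -0.1024] yaw -14.4 size [0.047 0.089] origin [ 0.4827 -0.0987] 2874.0
centre [0.5332 0.2528] yaw -22.7 size [0.073 0.091] origin [0.5194 0.2586] 2729.5
at [ 0.4851 -0.0942  0.2099] to [ 0.4832 -0.0957  0.0143] total [  -1.8   -1.5 -195.7] [ 0.    -0.002 -0.011] 
n 8 [-0.2, -0.2, -24.5, 0.0001, -0.0002, -0.0014] margin 0.13 F [ 0.1 -0.3  0. ] w 0.701 gf 0.0
```

step_arm([
  [-1,-2,-10,0,0,-0.003],
  [-1,-2.5,-20,0,0,-0.003],
  [0,0,-25,0,0,0],
  [0,0,-25,0,0,0],
  [0,0,-25,0,0,0],
  [0,0,-25,0,0,0],
  [0,0,-25,0,0,0],
  [0,0,-18,0,0,0],
  [0,0,-12,0,0,0],
  [0,0,-9,0,0,0],
  [0,0,0,0,0,0],
  [0,0,0,0,0,0],
  [0,0,0,0,0,0],
])

```text
clock: 46.85
position: [0.4829, -0.0997, 0.0158]
ee_rot: [3.081, -0.401, 0.268]
force: [0.1, -0.5, 0.6]
width: 0.701
gripper_force: 0.0
```

```bash
python3 go2.py g .4953 -.1019 -14.4 10 0
```

```text
at [ 0.4829 -0.0997  0.0158] to [ 0.483  -0.0987  0.0143] total [ 0.1  1.  -1.5] [ 0.    -0.001  0.008] 
n 1 [0.1, 1.0, -1.5, 0.0001, -0.0012, 0.0077] margin 0.13 F [ 0.1 -0.5  0.6] w 0.701 gf 0.0
```

step_arm([
  [0,1,-1,0,0,0.006],
  [0,0,0,0,0,0],
  [0,0,0,0,0,0],
  [0,0,0,0,0,0],
  [0,0,0,0,0,0],
  [0,0,0,0,0,0],
  [0,0,0,0,0,0],
  [0,0,0,0,0,0],
], gripper=0, force=30)

```text
clock: 47.52
position: [0.4822, -0.0989, 0.0143]
ee_rot: [3.083, -0.393, 0.267]
force: [-0.9, 1.5, 6.2]
width: 0.484
gripper_force: 30.0
```

step_arm([
  [0,0,10,0,0,0],
  [0,0,20,0,0,0],
  [0,0,25,0,0,0],
  [0,0,25,0,0,0],
  [0,0,30,0,0,0],
  [0,0,30,0,0,0],
  [0,0,30,0,0,0],
  [0,0,30,0,0,0],
  [0,0,30,0,0,0],
  [0,0,30,0,0,0],
  [0,0,30,0,0,0],
  [0,0,30,0,0,0],
  [0,0,0,0,0,0],
])

```text
clock: 48.6
position: [0.4842, -0.0996, 0.3393]
ee_rot: [3.083, -0.394, 0.278]
force: [1.2, -1.0, -1.4]
width: 0.483
gripper_force: 30.0
```

```bash
python3 go2.py p 5 -50 10 .18;python3 go2.py p 5 -45 10 .18
```

```text
at [ 0.4842 -0.0996  0.3393] to [0.4633 0.269  0.3477] total [-20.8 368.6   8.4] [-1.664  1.049  1.865] 
n 25 [-0.8, 14.7, 0.3, -0.0666, 0.042, 0.0746] margin 0.23 F [ 1.2 -1.  -1.4] w 0.483 gf 30.0
at [ 0.4842 -0.0996  0.3393] to [0.4642 0.2698 0.3477] total [-20.  369.4   8.4] [-1.736  0.991  1.919] 
n 26 [-0.8, 14.2, 0.3, -0.0668, 0.0381, 0.0738] margin 0.27 F [ 1.2 -1.  -1.4] w 0.483 gf 30.0
```

step_arm([
  [-0.8,14.7,0.3,-0.0666,0.042,0.0746],
  [-0.8,14.7,0.3,-0.0666,0.042,0.0746],
  [-0.8,14.7,0.3,-0.0666,0.042,0.0746],
  [-0.8,14.7,0.3,-0.0666,0.042,0.0746],
  [-0.8,14.7,0.3,-0.0666,0.042,0.0746],
  [-0.8,14.7,0.3,-0.0666,0.042,0.0746],
  [-0.8,14.7,0.3,-0.0666,0.042,0.0746],
  [-0.8,14.7,0.3,-0.0666,0.042,0.0746],
  [-0.8,14.7,0.3,-0.0666,0.042,0.0746],
  [-0.8,14.7,0.3,-0.0666,0.042,0.0746],
  [-0.8,14.7,0.3,-0.0666,0.042,0.0746],
  [-0.8,14.7,0.3,-0.0666,0.042,0.0746],
  [-0.8,14.7,0.3,-0.0666,0.042,0.0746],
  [-0.8,14.7,0.3,-0.0666,0.042,0.0746],
  [-0.8,14.7,0.3,-0.0666,0.042,0.0746],
  [-0.8,14.7,0.3,-0.0666,0.042,0.0746],
  [-0.8,14.7,0.3,-0.0666,0.042,0.0746],
  [-0.8,14.7,0.3,-0.0666,0.042,0.0746],
  [-0.8,14.7,0.3,-0.0666,0.042,0.0746],
  [-0.8,14.7,0.3,-0.0666,0.042,0.0746],
])

```text
clock: 50.27
position: [0.4657, 0.196, 0.339]
ee_rot: [1.332, 1.415, -0.534]
force: [0.0, 0.7, -0.5]
width: 0.486
gripper_force: 30.0
```

step_arm([
  [-0.8,14.7,0.3,-0.0666,0.042,0.0746],
  [-0.8,14.7,0.3,-0.0666,0.042,0.0746],
  [-0.8,14.7,0.3,-0.0666,0.042,0.0746],
  [-0.8,14.7,0.3,-0.0666,0.042,0.0746],
  [-0.8,14.7,0.3,-0.0666,0.042,0.0746],
  [0,0,0,0,0,0],
  [0,0,0,0,0,0],
  [0,0,0,0,0,0],
])

```text
clock: 50.93
position: [0.4621, 0.2675, 0.3413]
ee_rot: [0.752, 1.613, -0.636]
force: [0.6, 0.1, -0.6]
width: 0.482
gripper_force: 30.0
```

```bash
python3 sc.py sc16; python3 go2.py p 5 -50 10 .18; python3 chk.py sc16 5 .175
```

```text
at [0.4623 0.2673 0.3416] to [0.4633 0.269  0.3477] total [1.  1.7 6.1] [ 0.006  0.006 -0.   ] 
n 1 [1.0, 1.7, 6.1, 0.0056, 0.006, -0.0001] margin 0.23 F [ 0.4 -0.4 -0.4] w 0.49 gf 30.0
rim row 136 expected u 455.7 seen (np.int64(449), np.int64(464), np.float64(456.5))
neck row 132 expected u 456.8 seen (np.int64(451), np.int64(471), np.float64(461.0))
body row 126 expected u 458.3 seen (np.int64(446), np.int64(473), np.float64(459.5))
body row 113 expected u 462.1 seen (np.int64(449), np.int64(468), np.float64(458.5))
lowest row seen 143 expected 141.0
```

step_arm([
  [1,1.5,-15,0.005,0.006,0],
  [0,0,-25,0,0,0],
  [0,0,-25,0,0,0],
  [0,0,-25,0,0,0],
  [0,0,-12,0,0,0],
  [0,0,-10,0,0,0],
  [0,0,-8,0,0,0],
  [0,0,-8,0,0,0],
  [0,0,-8,0,0,0],
  [0,0,0,0,0,0],
])

```text
clock: 51.82
position: [0.4628, 0.2699, 0.2044]
ee_rot: [0.751, 1.623, -0.635]
force: [0.1, -0.4, -1.1]
width: 0.488
gripper_force: 30.0
```

step_arm([
  [0,0,-7,0,0,0],
  [0,0,-7,0,0,0],
  [0,0,-5,0,0,0],
  [0,0,0,0,0,0],
  [0,0,0,0,0,0],
])

```text
clock: 52.23
position: [0.4628, 0.2699, 0.1862]
ee_rot: [0.75, 1.622, -0.635]
force: [-0.2, -0.1, -0.9]
width: 0.488
gripper_force: 30.0
```

```bash
python3 go2.py p 5 -50 10 0
```

```text
at [0.4628 0.2699 0.1862] to [0.4633 0.269  0.1677] total [  0.5  -0.9 -18.5] [ 0.003 -0.002 -0.004] 
n 1 [0.5, -0.9, -18.5, 0.003, -0.0016, -0.0036] margin 0.4 F [-0.2 -0.1 -0.9] w 0.488 gf 30.0
```

step_arm([
  [0.5,-0.9,-6,0,0,-0.003],
  [0,0,-5,0,0,0],
  [0,0,-3,0,0,0],
  [0,0,-2,0,0,0],
  [0,0,-1,0,0,0],
  [0,0,0,0,0,0],
])

```text
clock: 52.73
position: [0.4634, 0.2687, 0.1719]
ee_rot: [0.753, 1.616, -0.638]
force: [-5.2, 2.3, 15.5]
width: 0.49
gripper_force: 30.0
```

step_arm([
  [0,0,-1,0,0,0],
  [0,0,-0.5,0,0,0],
  [0,0,0,0,0,0],
])

```text
clock: 52.98
position: [0.4635, 0.2686, 0.1718]
ee_rot: [0.753, 1.614, -0.638]
force: [-7.6, 3.0, 22.2]
width: 0.484
gripper_force: 30.0
```

step_arm([
  [0,0,1.5,0,0,0],
  [0,0,0,0,0,0],
])

```text
clock: 53.15
position: [0.4636, 0.2685, 0.1718]
ee_rot: [0.753, 1.617, -0.637]
force: [-4.0, 3.0, 12.4]
width: 0.486
gripper_force: 30.0
```

step_arm([
  [0,0,0,0,0,0],
  [0,0,0,0,0,0],
  [0,0,0,0,0,0],
  [0,0,0,0,0,0],
  [-6,7.5,2,0,0,0],
  [-12,15,4,0,0,0],
  [-12,15,4,0,0,0],
  [-12,15,4,0,0,0],
  [-12,15,4,0,0,0],
  [-5,5,25,0,0,0],
  [0,0,35,0,0,0],
  [0,0,35,0,0,0],
  [0,0,35,0,0,0],
  [0,0,20,0,0,0],
], gripper=0.66)

```text
clock: 54.32
position: [0.4039, 0.3422, 0.3407]
ee_rot: [0.756, 1.622, -0.634]
force: [0.6, 0.1, 0.2]
width: 0.663
gripper_force: 0.0
```

```bash
python3 sc.py sc17; for s in 5 2; do python3 chk.py sc17 $s 0; done; python3 st.py; python3 - <<'E'
import cv2
im=cv2.imread('pics/sc17.png');cv2.imwrite('pics/m17.png',cv2.resize(im[110:260,330:530],(800,600),interpolation=2))
E
```

```text
rim row 185 expected u 442.0 seen (np.int64(419), np.int64(462), np.float64(440.5))
neck row 181 expected u 442.9 seen (np.int64(420), np.int64(458), np.float64(439.0))
body row 177 expected u 444.1 seen (np.int64(434), np.int64(458), np.float64(446.0))
body row 166 expected u 447.1 seen (np.int64(437), np.int64(462), np.float64(449.5))
lowest row seen 208 expected 189.7
rim row 212 expected u 440.4 seen (np.int64(435), np.int64(449), np.float64(442.0))
neck row 209 expected u 441.4 seen (np.int64(436), np.int64(455), np.float64(445.5))
body row 205 expected u 442.6 seen (np.int64(433), np.int64(457), np.float64(445.0))
body row 194 expected u 445.7 seen (np.int64(435), np.int64(461), np.float64(448.0))
lowest row seen 218 expected 217.8
54.37 pos [0.4041 0.3425 0.343 ] ty [0.766 0.643 0.003] tz [ 0.633 -0.754 -0.176] j [-1.39  0.66  0.    1.7   0.93  1.89 -0.97] w 0.656 gf 0.0 F [0.9 1.2 2.8]
```

View pics/m17.png

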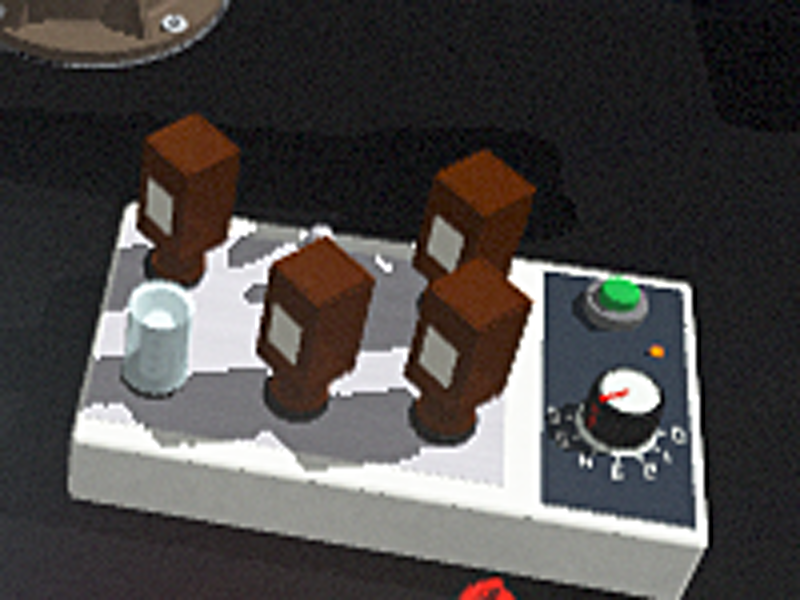

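The view shows all four bottles mouth down on pegs 3, 1, 2 and 5, the beaker untouched, and the red pointer at 5. Next is the start button.

```bash
python3 - <<'E'
from plan import *
from cell import observe
q=np.array(observe()['joints']);m=9
for r in [[2.8,3.8,-10,.0821,.069,0]]*13+[[0,0,-12,0,0,0]]*10:
    q=track(q,[r],it=2);m=min(m,(q-LO).min(),(HI-q).min())
print(m,q.round(2),FK(q))
E
```

```text
0.16379305579434922 [-0.66  0.53 -0.22  1.79  0.15  0.83 -0.26] (array([0.44134702, 0.3916723 , 0.09281725]), array([[-6.40122327e-01,  7.68272000e-01,  1.24093840e-03],
       [ 7.68273000e-01,  6.40121360e-01,  1.11412038e-03],
       [ 6.15963183e-05,  1.66655279e-03, -9.99998609e-01]]))
```

step_arm([
  [2.8,3.8,-10,0.0821,0.069,0],
  [2.8,3.8,-10,0.0821,0.069,0],
  [2.8,3.8,-10,0.0821,0.069,0],
  [2.8,3.8,-10,0.0821,0.069,0],
  [2.8,3.8,-10,0.0821,0.069,0],
  [2.8,3.8,-10,0.0821,0.069,0],
  [2.8,3.8,-10,0.0821,0.069,0],
  [2.8,3.8,-10,0.0821,0.069,0],
  [2.8,3.8,-10,0.0821,0.069,0],
  [2.8,3.8,-10,0.0821,0.069,0],
  [2.8,3.8,-10,0.0821,0.069,0],
  [2.8,3.8,-10,0.0821,0.069,0],
  [2.8,3.8,-10,0.0821,0.069,0],
  [0,0,0,0,0,0],
  [0,0,0,0,0,0],
  [0,0,0,0,0,0],
], gripper=0)

```text
clock: 55.7
position: [0.4401, 0.3913, 0.2073]
ee_rot: [1.321, 2.848, -0.005]
force: [-0.1, -0.7, -0.6]
width: -0.001
gripper_force: 0.0
```

```bash
python3 look.py w18; python3 - <<'E'
from h import *;import pickle
im=cv2.imread('pics/w18.png');c=pickle.load(open('pics/w18.pkl','rb'));h=cv2.cvtColor(im,cv2.COLOR_BGR2HSV)
m=cv2.inRange(h,(45,120,60),(85,255,255));n,L,st,ce=cv2.connectedComponentsWithStats(m)
if n>1:
    j=1+st[1:,4].argmax();print(ce[j],st[j],at(c,ce[j],.096))
E
python3 ptr.py w18
```

```text
55.7 pos [0.4401 0.3913 0.2073] ty [ 0.763  0.646 -0.002] tz [ 0.001 -0.004 -1.   ] j [-0.646  0.41  -0.241  1.672  0.112  1.075 -0.22 ] w -0.001 gf 0.0
[320.62659381 194.90346084] [308 182  26  27 549] [0.44017444 0.39299314 0.096     ]Traceback (most recent call last):
  File "ptr.py", line 6, in <module>
    v=P[np.hypot(*(P-K).T).argmax()]-K;print(len(P),'pointer mm',v*1e3,'number',(np.degrees(np.arctan2(v[0],v[1]))-5.6)/30)
        ~~~~~~~~~~~~~~~~~~~~~~~~~^^
ValueError: attempt to get argmax of an empty sequence
```

step_arm([
  [0,1,-20,0,0,0],
  [0,0,-25,0,0,0],
  [0,0,-25,0,0,0],
  [0,0,-20,0,0,0],
  [0,0,-10,0,0,0],
  [0,0,-7,0,0,0],
  [0,0,0,0,0,0],
  [0,0,0,0,0,0],
])

```text
clock: 56.42
position: [0.4406, 0.3929, 0.1011]
ee_rot: [1.32, 2.848, -0.002]
force: [0.5, -0.8, 0.5]
width: 0.001
gripper_force: 0.0
```

step_arm([
  [0,0,-3,0,0,0],
  [0,0,-3,0,0,0],
  [0,0,-2,0,0,0],
  [0,0,-1,0,0,0],
  [0,0,0,0,0,0],
])

```text
clock: 56.83
position: [0.4414, 0.3929, 0.092]
ee_rot: [1.322, 2.847, 0.001]
force: [0.4, 3.0, 4.1]
width: 0.002
gripper_force: 2.2
```

step_arm([
  [0,0,-1,0,0,0],
  [0,0,-1,0,0,0],
  [0,0,-1,0,0,0],
  [0,0,0,0,0,0],
])

```text
clock: 57.17
position: [0.4415, 0.393, 0.091]
ee_rot: [1.321, 2.846, 0.002]
force: [-3.5, -2.4, 24.9]
width: 0.008
gripper_force: 12.3
```

step_arm([
  [0,0,-1,0,0,0],
  [0,0,0,0,0,0],
  [0,0,0,0,0,0],
])

```text
clock: 57.42
position: [0.4415, 0.393, 0.0908]
ee_rot: [1.321, 2.846, 0.002]
force: [-5.6, -5.3, 33.8]
width: 0.005
gripper_force: 16.7
```

The button is fully down against its stop (34 N). Lift clear and check.

step_arm([
  [0,0,5,0,0,0],
  [0,0,15,0,0,0],
  [0,0,30,0,0,0],
  [0,0,35,0,0,0],
  [0,0,35,0,0,0],
  [0,0,35,0,0,0],
  [-5,10,35,0,0,0],
  [-5,10,35,0,0,0],
  [0,0,0,0,0,0],
  [0,0,0,0,0,0],
])

```text
clock: 58.25
position: [0.4307, 0.4128, 0.314]
ee_rot: [1.32, 2.847, 0.001]
force: [0.6, -0.4, -0.8]
width: 0.003
gripper_force: 0.0
```

```bash
python3 look.py w19; python3 sc.py sc19; python3 - <<'E'
import cv2
im=cv2.imread('pics/sc19.png');cv2.imwrite('pics/m19.png',cv2.resize(im[110:260,180:540],(800,333),interpolation=2))
E
```

```text
58.25 pos [0.4307 0.4128 0.314 ] ty [0.763 0.646 0.002] tz [ 0.003 -0.001 -1.   ] j [-0.678  0.348 -0.248  1.495  0.09   1.308 -0.233] w 0.003 gf 0.0
```

View pics/m19.png

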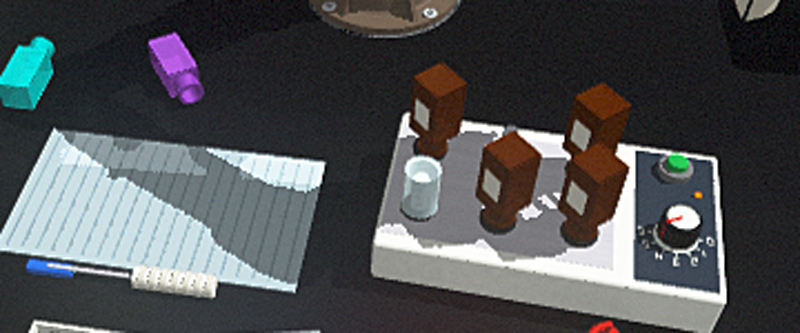

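The final view shows all four bottles standing on their pegs, the sleeve at 5, the button released and the mat empty. The arm is clear.

```bash
python3 -c "
from cell import job
print(job.sign_off())"
```

```text
the job is handed in; nothing more can be done
None
```

All four amber bottles stand mouth down on pegs 1, 2, 3 and 5, the heat sleeve is at 5, the start button was pressed and has sprung back, and the job is handed in at about 58 s; the hand-in returned no verdict.

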